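# Trace the edge of a spectacle lens with a digitising stylus

## Task

Take the digitising stylus out of its charging well and trace the edge of the brown spectacle lens on the stand with the upright pin: touch the edge on the side of the red index mark, go once all the way round counter-clockwise (seen from above) until you are back on that side, and take the pin off there. Keep the pin lightly on the edge without a gap the whole way, never pressing with more than 6 N, then stand the stylus fully down in its well again; leave the brown dropper bottle where it stands.

Things in the scene. Friction and masses are not known exactly. Their poses are not given: they have to be found in the camera images.
- stylus: The digitising stylus, a rigid hand tool of about 120 g, 122 mm long, standing upright, pin down, in the well. Origin: the lowest point of its steel pin's round end; z runs up its length. From there up: pin to 28 mm, short cone to 35, white round barrel 16 mm diameter to 60, grey ribbed grip to 115, blue cap to 122 mm.
- stylus_grip (a point): Middle of the stylus's grey grip, 87 mm above the pin's end. The grip is 17 x 17 mm square and 56 mm long, its flats facing the stylus's own x and y: pinch two opposite flats.
- stylus_pin: The stylus's steel pin, 6 mm diameter, 28 mm long, round-ended, rigidly fixed; origin and axes as the stylus. Only the pin is to touch the lens.
- tracer: The lens stand (fixed, white, round foot 116 mm diameter, with a low console, up to 40 mm high, on its +x side, 45 to 147 mm out). Origin: centre of the foot's underside; z up; -x points from the axis to the red index mark on the silver graduated ring, on the robot's side. A column of 29 mm diameter or less stands on it to 50 mm, and on that a soft orange cup, 26 mm diameter.
- lens_seat (a point): The point on the stand's axis, 72 mm above the table, where a centred lens would have its middle; axes as the stand. The brown lens lies level on the cup, edge from 70 to 74 mm up: a convex rounded rectangle, 42 mm along x, 53 mm along y, corner radii 13 to 16 mm. It was pressed on by hand: up to 4 mm off in x and in y and turned up to 0.25 rad, not measured.
- index_mark (a point): The red index mark on the ring, 40 mm from the stand's axis on its -x side, 19 mm above the table. Stiffness of the lens's soft cup: it gives sideways 1 mm for each 2 N (up to 6 mm) and springs back. With the give of contact and grip it feels like 1.5 N/mm. Friction coefficient of pin on lens: 0.3 to 0.7.
- cradle: The charging well (fixed): grey foot disc 72 mm diameter, 10 mm high, with a white upright tube, 60 mm high in all. Origin: centre of the foot's underside, z up. Its bore is 19.6 mm wide, flared to 25 mm at the mouth, and narrows to a cone at the bottom that centres the pin. The parked stylus's origin is 10 mm above this one.
- small_bottle: The small brown dropper bottle, 33 mm diameter, 102 mm tall, standing loose in front of the robot. Origin: centre of its underside. To be left standing.
There are look-alikes about, which are no part of the job. There is more than one size of the stylus; the one meant has the size given above.

How it is judged:
On the way, in this order (a step that is already met when the one before it is completed fails the run):
1. the stylus is drawn out of its well (z of stylus in the frame of cradle above 0.065 m), for 0.1 s.
2. the pin slides along the lens edge, touching it with 0.3 to 6 N, on the side at the red index mark (x of stylus_pin in the frame of tracer below -0.01 m and y of stylus_pin in the frame of tracer between -0.013 and 0.013 m and horizontal distance between stylus_pin and tracer below 0.042 m and z of stylus_pin in the frame of tracer between 0.04 and 0.0725 m and contact force between stylus_pin and anything else above 0.3 N), for 0.3 s.
3. the pin slides along the lens edge, touching it with 0.3 to 6 N, on the corner next to it, counter-clockwise (x of stylus_pin in the frame of tracer below -0.01 m and y of stylus_pin in the frame of tracer below -0.013 m and horizontal distance between stylus_pin and tracer below 0.042 m and z of stylus_pin in the frame of tracer between 0.04 and 0.0725 m and contact force between stylus_pin and anything else above 0.3 N), for 0.3 s.
4. the pin slides along the lens edge, touching it with 0.3 to 6 N, on the second side (x of stylus_pin in the frame of tracer between -0.01 and 0.01 m and y of stylus_pin in the frame of tracer below -0.013 m and horizontal distance between stylus_pin and tracer below 0.042 m and z of stylus_pin in the frame of tracer between 0.04 and 0.0725 m and contact force between stylus_pin and anything else above 0.3 N), for 0.3 s.
5. the pin slides along the lens edge, touching it with 0.3 to 6 N, on the second corner (x of stylus_pin in the frame of tracer above 0.01 m and y of stylus_pin in the frame of tracer below -0.013 m and horizontal distance between stylus_pin and tracer below 0.042 m and z of stylus_pin in the frame of tracer between 0.04 and 0.0725 m and contact force between stylus_pin and anything else above 0.3 N), for 0.3 s.
6. the pin slides along the lens edge, touching it with 0.3 to 6 N, on the side away from the mark (x of stylus_pin in the frame of tracer above 0.01 m and y of stylus_pin in the frame of tracer between -0.013 and 0.013 m and horizontal distance between stylus_pin and tracer below 0.042 m and z of stylus_pin in the frame of tracer between 0.04 and 0.0725 m and contact force between stylus_pin and anything else above 0.3 N), for 0.3 s.
7. the pin slides along the lens edge, touching it with 0.3 to 6 N, on the third corner (x of stylus_pin in the frame of tracer above 0.01 m and y of stylus_pin in the frame of tracer above 0.013 m and horizontal distance between stylus_pin and tracer below 0.042 m and z of stylus_pin in the frame of tracer between 0.04 and 0.0725 m and contact force between stylus_pin and anything else above 0.3 N), for 0.3 s.
8. the pin slides along the lens edge, touching it with 0.3 to 6 N, on the fourth side (x of stylus_pin in the frame of tracer between -0.01 and 0.01 m and y of stylus_pin in the frame of tracer above 0.013 m and horizontal distance between stylus_pin and tracer below 0.042 m and z of stylus_pin in the frame of tracer between 0.04 and 0.0725 m and contact force between stylus_pin and anything else above 0.3 N), for 0.3 s.
9. the pin slides along the lens edge, touching it with 0.3 to 6 N, on the last corner (x of stylus_pin in the frame of tracer below -0.01 m and y of stylus_pin in the frame of tracer above 0.013 m and horizontal distance between stylus_pin and tracer below 0.042 m and z of stylus_pin in the frame of tracer between 0.04 and 0.0725 m and contact force between stylus_pin and anything else above 0.3 N), for 0.3 s.
10. the pin slides along the lens edge, touching it with 0.3 to 6 N, on the side at the red mark again (all of step 2), for 0.3 s.
At the end, for the whole second after the job is handed in: after the lens has been traced all the way round, the stylus stands released and at rest, fully down in its well (pin end within 4 mm of the well's floor height and axis), upright to 0.12 rad, and the brown bottle is within 20 mm of where it stood (horizontal distance between stylus and cradle below 0.004 m and z of stylus in the frame of cradle below 0.014 m and angle between stylus's own z axis and vertical below 0.12 rad and linear speed of stylus below 0.02 m/s and contact force between stylus and the fingers below 0.05 N and distance of small_bottle from where it was at the start of the episode below 0.02 m); the robot touches nothing.
It fails at once if the pin presses with over 6 N at the lens stand (horizontal distance between stylus_pin and tracer below 0.06 m and contact force between stylus_pin and anything else above 6 N).
It fails at once if the pin, at lens height round the lens, touches nothing, except on the index mark's side (15 mm either way) (horizontal distance between stylus_pin and tracer below 0.042 m and z of stylus_pin in the frame of tracer between 0.04 and 0.0725 m and not (x of stylus_pin in the frame of tracer below -0.008 m and y of stylus_pin in the frame of tracer between -0.015 and 0.015 m) and contact force between stylus_pin and anything else below 0.02 N).
It fails at once if the brown bottle is shifted by over 20 mm (distance of small_bottle from where it was at the start of the episode above 0.02 m).
It also fails if it takes over 72 s, if anything falls off the work surface, if the arm or the gripper's body presses on something with over 40 N, if the wrist force passes 120 N, or if a joint passes its speed limit or range.

## Robot

A 6-joint arm with a two-finger parallel gripper is mounted at the origin on the work surface; the furniture and walls round the work are solid. World frame = base frame: x ahead of the robot, y to its left, z up, the work surface at z = 0. Lengths are in m, angles in rad, forces in N, time in s.
With the tool pointing down it reaches from about 0.35 to 0.775 m from the base axis. Payload 5.5 kg.
Tool frame: the origin (TCP) lies midway between the tips of the shut fingers; the grasp point (between the pads) lies env.grasp_offset behind it (env.grasp_offset is the distance from the TCP to the grasp point, in m); z points along the fingers, y is the line along which they close (so a half turn about z gives the same grasp; the last joint's range is limited). The gripper opens to 85 mm and grips with 20 to 120 N. Pads are 22 mm wide; open, the fingers measure 114 mm over their backs; the gripper's body (76 mm by 85 mm) begins 54 mm behind the grasp point. The pads swing forward as they close: fully open they stand 13 mm farther back than shut.
Start: joints at [-1.441, 0.313, 0.046, 1.304, 0, 1.431], TCP at [0.153, -0.554, 0.231] pointing down, gripper open.
Joint ranges: [-2.76, 2.76], [-0.86, 1.69], [-1.03, 1.26], [-2.2, 2.34], [-1.47, 1.5], [-3.14, 3.14]. Speed limits (rad/s): [2.57, 2.57, 3.14, 3.14, 3.14, 3.14].

## Interface

Orientations are given as a unit quaternion [w, x, y, z].
In Python, from workcell import monitor, viewer, order, env gives the robot as it stands.
- The arm moves only by the tool carry_out, never from a script. Its argument "plan" is a list that holds one entry, the list of rows, each a list of 7 numbers: the turn, a rotation vector about the world's x, y, z in rad, then the shift along the world's x, y, z in mm, then the finger opening in mm, from 0 to 85.4. A call has 1 to 20 rows; each row is the pose to reach, as a shift and turn from the pose commanded when the call began; what a row does not reach only later rows make up. A row lasts 1/10 s, in which the tool goes at most 50 mm and 8.59 degrees, less where a joint would pass 70% of its speed; a pose out of reach is approached as far as the arm can. A call with a gripper value outside its range is refused whole. The fingers move at their own pace and stop on an object; "squeeze" is the grip in N (left out, the last holds). Time passes only in rows, so rows that repeat a pose let the fingers close. It gives the time, the measured TCP pose, the force, the opening and the grip force at its end, in the units of the state.
- monitor.get_state(): the state, without advancing time (a new reading comes with each control period).
- viewer.read_camera(name): name is "side" or "top"; returns the picture (480x640x3 uint8, red, green, blue); there is no depth.
- viewer.calibration(name): a dict with "K" (3x3 intrinsics, pixels), "dist" ([k1, k2, p1, p2, k3] as OpenCV has them; the pictures are not rectified), "eye" and "rotation" of the camera in the world. Camera axes: x right, y down, z forward; pixel columns grow to the right and rows downward; lengths in m; the calibration is good to about 2 mm. A picture is of the moment at which its call begins. calibration takes no time and is no camera call.
- order.hand_in(): hands the job in; it is judged then, once.
The state is a dict: "clock": time; "joint_pos": joint angles; "qvel": joint speeds; "tau": joint torques, N m; "tcp_pos": TCP position; "orientation": TCP orientation; "wrist_force": force on the tool from outside, world axes, zero at the start; "ft_torque": the same for the moment, N m; "finger_gap": finger opening in m; "grip_force": force on a finger pad.
Only numpy, scipy, OpenCV 4.12 (cv2) and the standard library are available. Lean on these libraries where they do the work, as an engineer would, in place of code of your own. Each camera call takes 0.05 s, during which the arm holds its last target. There are 200 camera calls.

## Working session

There is one attempt and no reset: what is moved stays moved. The work goes in short steps, Python scripts to look and compute and a tool call to move; the robot and the scene stay as the last step left them, time stands still between calls to the robot, and variables do not carry over. Pictures are saved under pics/ and viewed, at most 10 in all, crops included, and the job is handed in when it is done.

Besides the shell and the picture viewer there is one more tool, called after "Request:" as name([rows], argument=value, ...), one row to a line, values as JSON. carry_out: Moves the arm, as the interface text tells. Its arguments: {"type":"object","properties":{"plan":{"type":"array","items":{"type":"array","items":{"type":"array","items":{"type":"number"}}}},"squeeze":{"type":"number"}},"required":["plan"]}

```bash
mkdir -p pics; python3 - <<'E'
from workcell import monitor, viewer, order, env
import cv2
print(monitor.get_state()); print(env.grasp_offset)
for n in ("side","top"):
    c=viewer.calibration(n); print(n,c)
    cv2.imwrite(f"pics/{n}0.png",viewer.read_camera(n)[:,:,::-1])
E
```

```text
{'clock': 0.0, 'joint_pos': array([-1.44063918e+00,  3.13990290e-01,  4.49635119e-02,  1.30359894e+00,
       -3.17697151e-05,  1.43119479e+00]), 'qvel': array([-7.06229690e-04,  2.10517242e-05,  1.97548312e-04,  7.53066427e-04,
        7.61889265e-04,  2.78439857e-03]), 'tau': array([-6.22047501e-04, -4.80627930e+01,  2.98532814e+01,  1.91851758e-02,
       -1.88406370e-04,  1.07788236e-05]), 'tcp_pos': array([ 0.15314934, -0.5536905 ,  0.2304083 ]), 'orientation': array([-9.14761706e-04,  9.90917147e-01,  1.34470707e-01, -1.15653097e-05]), 'wrist_force': array([-0.27887889,  0.96654339, -0.09968071]), 'ft_torque': array([-0.00409721,  0.01512031, -0.06155545]), 'grip_force': 0.0, 'finger_gap': 0.08527969848730667}
0.0187
side {'K': array([[606.72245887,   0.        , 316.47081059],
       [  0.        , 606.72245887, 241.3115744 ],
       [  0.        ,   0.        ,   1.        ]]), 'dist': array([0.03953147, 0.        , 0.        , 0.        , 0.        ]), 'eye': array([ 0.54162897, -0.85162585,  0.55422403]), 'rotation': array([-0.48345997,  0.87527762,  0.01238747,  0.00144473])}
top {'K': array([[464.15021187,   0.        , 313.33317639],
       [  0.        , 464.15021187, 239.68091408],
       [  0.        ,   0.        ,   1.        ]]), 'dist': array([0.00937577, 0.        , 0.        , 0.        , 0.        ]), 'eye': array([ 0.43776381, -0.07844753,  0.92621028]), 'rotation': array([-0.04651976,  0.71128645, -0.69990331,  0.04519795])}
```

View pics/side0.png

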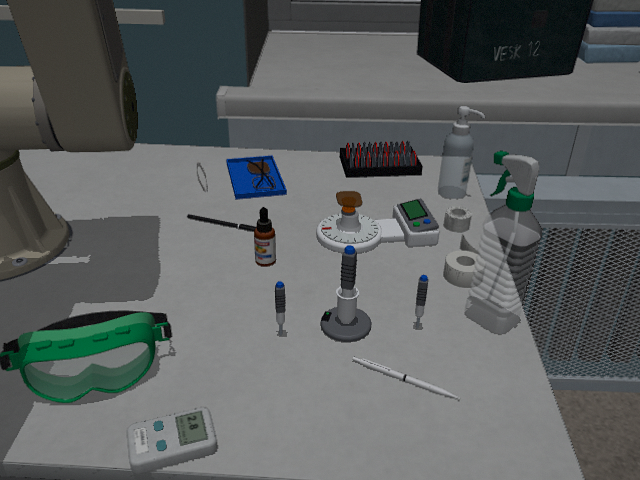

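View pics/top0.png

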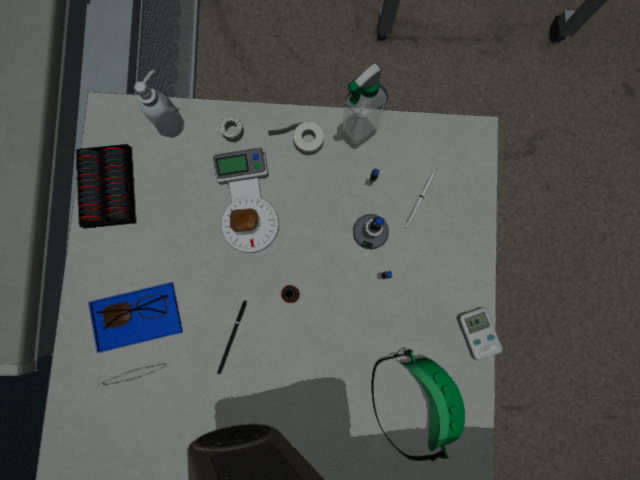

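The stylus stands in the grey-footed well, with its cap at top (377,223) and side (349,250). The lens stand is at top (250,223) with its mark at (252,243), and the bottle is at top (290,294). The two other styli are loose. Next I measure.

```bash
cat > h.py <<'E'
import numpy as np, cv2
from scipy.spatial.transform import Rotation as R
from workcell import monitor, viewer, order, env
C={n:viewer.calibration(n) for n in("side","top")}
def rot(n): q=C[n]["rotation"]; return R.from_quat([q[1],q[2],q[3],q[0]]).as_matrix()
def ray(n,px):
    u=cv2.undistortPoints(np.array(px,float).reshape(-1,1,2),C[n]["K"],C[n]["dist"]).reshape(-1,2)
    return (rot(n)@np.c_[u,np.ones(len(u))].T).T
def plane(n,px,z):
    d=ray(n,px); e=C[n]["eye"]; return e+d*((z-e[2])/d[:,2])[:,None]
def proj(n,P):
    M=rot(n).T; return cv2.projectPoints(np.array(P,float).reshape(-1,1,3),cv2.Rodrigues(M)[0],-M@C[n]["eye"],C[n]["K"],C[n]["dist"])[0].reshape(-1,2)
def tri(a,b):
    d1=ray("side",a)[0];d2=ray("top",b)[0];e1,e2=C["side"]["eye"],C["top"]["eye"]
    t=np.linalg.lstsq(np.c_[d1,-d2],e2-e1,rcond=None)[0];p,q=e1+t[0]*d1,e2+t[1]*d2
    return (p+q)/2,np.linalg.norm(p-q)
def blob(m,box):
    x0,y0,x1,y1=box; k=np.zeros(m.shape[:2],np.uint8);k[y0:y1,x0:x1]=m[y0:y1,x0:x1]
    n,l,s,c=cv2.connectedComponentsWithStats(k); i=1+np.argmax(s[1:,4]); return c[i],s[i],(l==i).astype(np.uint8)
def big(im,box,f,name): x0,y0,x1,y1=box; cv2.imwrite(name,cv2.resize(im[y0:y1,x0:x1],None,fx=f,fy=f,interpolation=cv2.INTER_CUBIC))
E
python3 - <<'E'
from h import *
S=cv2.imread("pics/side0.png");T=cv2.imread("pics/top0.png")
def hsv(im,lo,hi): return cv2.inRange(cv2.cvtColor(im,cv2.COLOR_BGR2HSV),lo,hi)
B=((100,120,50),(130,255,255)); 
bs=blob(hsv(S,*B),(335,235,365,265)); bt=blob(hsv(T,*B),(360,205,395,240))
print("cap",bs[0],bs[1],bt[0],bt[1],tri(bs[0],bt[0]),plane("top",[bt[0]],.130))
fs=blob(cv2.inRange(cv2.cvtColor(T,cv2.COLOR_BGR2GRAY),60,125),(345,205,400,260)); print("foot",fs[0],fs[1],plane("top",[fs[0]],.01))
BR=((3,90,40),(20,255,255))
ls=blob(hsv(S,*BR),(330,185,370,215)); lt=blob(hsv(T,*BR),(222,195,280,245))
print("lens",ls[0],ls[1],lt[0],lt[1],tri(ls[0],lt[0]))
cn=cv2.findContours(lt[2],0,1)[0][0]; P=plane("top",cn.reshape(-1,2),.074)[:,:2]*1000
print("lens rect mm",cv2.minAreaRect(P.astype(np.float32)),plane("top",[lt[0]],.074))
w=blob(cv2.inRange(T,(150,150,150),(255,255,255)),(218,180,282,255)); print("foot white",w[0],w[1])
rm=((hsv(T,(0,130,80),(4,255,255))|hsv(T,(172,130,80),(180,255,255))));r=blob(rm,(240,232,265,255)); print("mark",r[0],r[1][:],plane("top",[r[0]],.019))
rs=((hsv(S,(0,130,80),(4,255,255))|hsv(S,(172,130,80),(180,255,255))));r2=blob(rs,(318,220,345,240)); print("mark side",r2[0],plane("side",[r2[0]],.019))
b=blob(hsv(T,(0,60,20),(20,255,200)),(275,280,305,310));print("bottle",b[0],b[1],plane("top",[b[0]],.09))
for s,n,bx in((T,"top",(345,195,405,255)),(T,"topL",(210,140,290,260)),(S,"side",(310,180,450,345))): pass
a=cv2.resize(T[195:255,345:405],(400,400),interpolation=2);c=cv2.resize(T[180:260,210:290],(400,400),interpolation=2)
cv2.imwrite("pics/ct.png",np.hstack([a,c])); big(S,(310,180,450,345),3.6,"pics/cs.png")
E
```

```text
cap [349.39473684 249.86842105] [345 246  10   9  76] [378.87037037 220.7037037 ] [375 217   9   8  54] (array([ 0.57731708, -0.19006354,  0.12604687]), np.float64(0.00030964767162470786)) [[ 0.57678379 -0.18950739  0.13      ]]
foot [372.11712439 231.64256866] [ 345  205   55   55 2476] [[ 0.57539545 -0.19273864  0.01      ]]
lens [348.74701671 200.34844869] [336 191  26  22 419] [243.14559387 219.62068966] [230 209  28  22 522] (array([0.58540981, 0.05649448, 0.06637528]), np.float64(0.0008975685795198102))
lens rect mm ((584.6988525390625, 54.642112731933594), (39.49269485473633, 50.30938720703125), 2.250985622406006) [[0.58455136 0.05533162 0.074     ]]
foot white [242. 184.] [242 184   1   1   1]
mark [251.8125 243.1875] [251 240   3   7  16] [[0.54725747 0.04522605 0.019     ]]
mark side [326.63636364 227.81818182] [[0.5487038  0.04329155 0.019     ]]
bottle [289.93006993 293.93006993] [281 285  18  18 143] [[ 0.44834452 -0.0357068   0.09      ]]
```

View pics/ct.png

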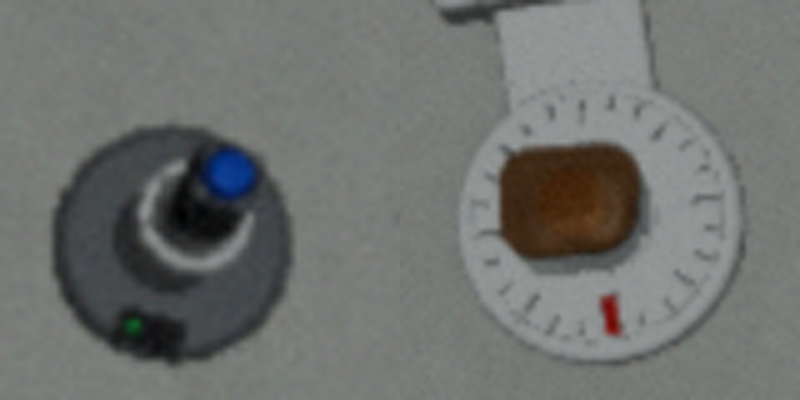

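View pics/cs.png

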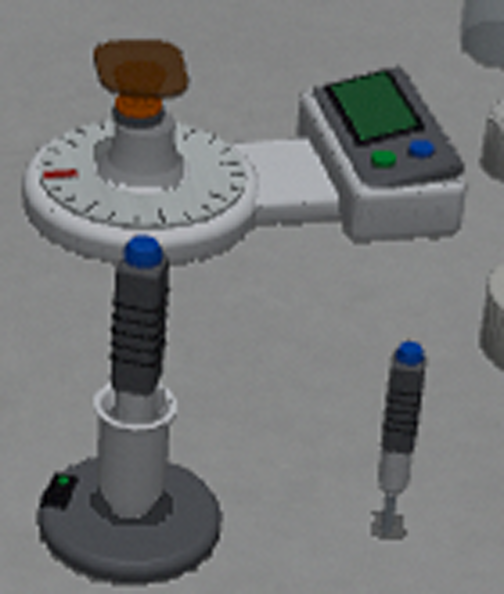

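```bash
python3 - <<'E'
from h import *
S=cv2.imread("pics/side0.png");T=cv2.imread("pics/top0.png")
# stand foot outline: radial brightness edge fit -> use brightness mask, keep points below lens & off console
g=cv2.GaussianBlur(T,(3,3),0).max(2); print("bg",np.median(g[180:260,285:300]), g[240,235:240], g[223,210:228], g[223,270:285])
E0=[];c=np.array([250,224.])
up=g.astype(np.float32)
for a in np.radians(np.arange(-60,240,6)):   # image angle, y down; skip console (up)
    r=np.arange(22,34,.25);x=(c[0]+r*np.cos(a)).astype(np.float32)[None];y=(c[1]+r*np.sin(a)).astype(np.float32)[None]
    v=cv2.remap(up,x,y,cv2.INTER_LINEAR)[0]; d=np.gradient(cv2.GaussianBlur(v[None],(9,1),0)[0]); i=np.argmin(d); E0.append((x[0,i],y[0,i]))
E0=np.array(E0); P=plane("top",E0,.012)[:,:2]
A=np.c_[2*P,np.ones(len(P))]
w=np.ones(len(P),bool)
for _ in range(4):
    s=np.linalg.lstsq(A[w],(P[w]**2).sum(1),rcond=None)[0];rr=np.sqrt(s[2]+s[0]**2+s[1]**2);res=np.hypot(*(P-s[:2]).T)-rr;w=abs(res)<.002
print("foot",s[:2],rr,w.sum(),len(w))
m=np.array([.5480,.0443]); v=s[:2]-m; print("mark dist",np.hypot(*v),"yaw",np.arctan2(v[1],v[0]))
# cradle foot: dark disc ellipse
fm=(cv2.inRange(g,0,118)); f=blob(fm,(345,205,400,260)); cn=max(cv2.findContours(f[2],0,1)[0],key=cv2.contourArea); h=cv2.convexHull(cn)
e=cv2.fitEllipse(h);print("cradle ell",e,plane("top",[e[0]],.008))
print("predicted tube mouth", proj("top",[[.5745,-.1915,.06]]),proj("side",[[.5745,-.1915,.06]]))
a=cv2.resize(S[240:335,315:385],(440,600),interpolation=2);c2=cv2.resize(T[208:243,360:395],(360,360),interpolation=2)
cv2.imwrite("pics/grip.png",np.hstack([a,cv2.copyMakeBorder(c2,0,240,0,0,0)]))
E
```

```text
bg 123.0 [128 120 130 143 148] [120 121 121 123 124 123 122 122 122 122 122 128 139 141 141 144 148 148] [150 149 146 141 138 142 143 132 119 116 120 122 122 123 123]
foot [0.5879135  0.05252596] 0.05567668798367334 49 50
mark dist 0.040752348346132124 yaw 0.20324888724897217
cradle ell ((370.3356628417969, 231.15390014648438), (38.37651443481445, 38.74567413330078), 91.10784149169922) [[ 0.57662651 -0.18942841  0.008     ]]
predicted tube mouth [[374.7660815  228.21764949]] [[345.34382153 291.30856461]]
```

View pics/grip.png

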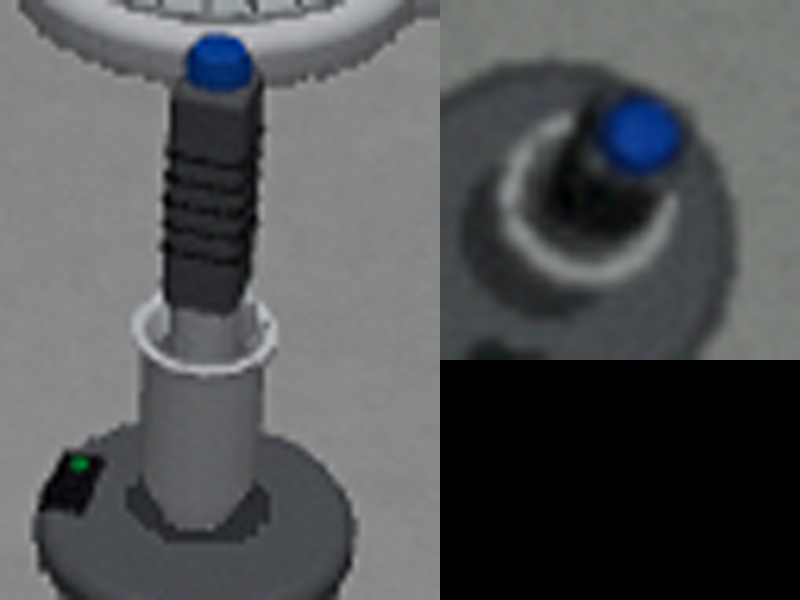

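Request:
carry_out([
  [[0,0,2.62,424,364,0,85],[0,0,2.62,424,364,0,85],[0,0,2.62,424,364,0,85],[0,0,2.62,424,364,0,85],[0,0,2.62,424,364,0,85],[0,0,2.62,424,364,0,85],[0,0,2.62,424,364,0,85],[0,0,2.62,424,364,0,85],[0,0,2.62,424,364,0,85],[0,0,2.62,424,364,0,85],[0,0,2.62,424,364,0,85],[0,0,2.62,424,364,0,85],[0,0,2.62,424,364,0,85],[0,0,2.62,424,364,0,85],[0,0,2.62,424,364,0,85],[0,0,2.62,424,364,0,85],[0,0,2.62,424,364,0,85],[0,0,2.62,424,364,0,85],[0,0,2.62,424,364,0,85],[0,0,2.62,424,364,0,85]],
], squeeze=60)

```text
clock: 2.1
tcp_pos: [0.5771, -0.1902, 0.2309]
orientation: [-0.0, 0.126, 0.992, 0.0]
wrist_force: [0.6, -0.3, 0.7]
finger_gap: 0.0851
grip_force: 0.0
```

```bash
python3 - <<'E'
from h import *
s=monitor.get_state();print(s["clock"],s["tcp_pos"],s["joint_pos"],s["orientation"],s["wrist_force"])
T=cv2.imread("pics/top0.png")
m=cv2.inRange(cv2.cvtColor(T,cv2.COLOR_BGR2HSV),(3,90,40),(20,255,255));lt=blob(m,(222,195,280,245))[2]
lt=cv2.morphologyEx(lt,cv2.MORPH_CLOSE,np.ones((3,3)))
ys,xs=np.nonzero(lt);P=plane("top",np.c_[xs,ys],.073)[:,:2]
c=P.mean(0);w,v=np.linalg.eigh(np.cov((P-c).T));print("lens",c,np.sqrt(12*w),np.degrees(np.arctan2(v[1],v[0])))
px=plane("top",[(241,165),(229,190),(259,190)],.040);print(px)
I=viewer.read_camera("side");cv2.imwrite("pics/s1.png",I[150:390,230:550,::-1])
E
```

```text
2.1 [ 0.57706858 -0.19015877  0.23093821] [-4.50423597e-01  3.78633444e-01  1.38623539e-01  1.33156811e+00
  1.07168041e-04 -1.96806115e-01] [-3.53514618e-04  1.26469168e-01  9.91970460e-01  1.75088681e-04] [ 0.56200838 -0.25489896  0.71007498]
lens [0.5847408  0.05548642] [0.03715504 0.04795405] [-171.3468286   98.6531714]
[[0.69920035 0.06874859 0.04      ]
 [0.64858087 0.0903564  0.04      ]
 [0.64953493 0.03180949 0.04      ]]
```

View pics/s1.png

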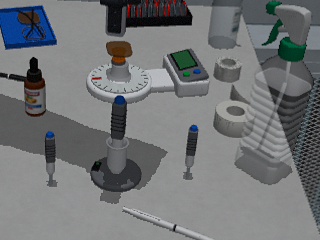

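Request:
carry_out([
  [[0,0,0,0,0,-40,85],[0,0,0,0,0,-80,85],[0,0,0,0,0,-115,85],[0,0,0,0,0,-140,85],[0,0,0,0,0,-152,85],[0,0,0,0,0,-152,85],[0,0,0,0,0,-152,40],[0,0,0,0,0,-152,20],[0,0,0,0,0,-152,5],[0,0,0,0,0,-152,5],[0,0,0,0,0,-152,5],[0,0,0,0,0,-152,5],[0,0,0,0,0,-152,5],[0,0,0,0,0,-152,5]],
], squeeze=60)

```text
clock: 3.55
tcp_pos: [0.5777, -0.1906, 0.08]
orientation: [0.001, 0.126, 0.992, -0.0]
wrist_force: [-0.5, -0.3, 4.3]
finger_gap: 0.0159
grip_force: 59.0
```

Request:
carry_out([
  [[0,0,0,0,0,10,5],[0,0,0,0,0,25,5],[0,0,0,0,0,45,5],[0,0,0,0,0,70,5],[0,0,0,0,0,95,5],[0,0,0,0,0,115,5],[0,0,0,0,0,120,5],[0,0,0,0,0,120,5],[0,0,0,0,0,120,5],[0,0,0,0,0,120,5]],
])

```text
clock: 4.55
tcp_pos: [0.5764, -0.1898, 0.1977]
orientation: [-0.001, 0.126, 0.992, 0.001]
wrist_force: [-0.9, 0.5, -1.8]
finger_gap: 0.0161
grip_force: 58.5
```

```bash
python3 - <<'E'
from h import *
F=[]
for i in range(6):
    I=viewer.read_camera("side"); s=monitor.get_state(); F.append(s["wrist_force"])
print(s["clock"],s["tcp_pos"],s["finger_gap"],np.mean(F,0),np.std(F,0))
p=s["tcp_pos"]; tip=p+[0,0,.0187-.087]
print("tip side",proj("side",[tip,tip+[0,0,.03]]),"axis img-x in world",rot("top")[:,0])
x,y=proj("side",[tip])[0].astype(int)
big(I[:,:,::-1],(x-45,y-90,x+45,y+20),5,"pics/s2.png"); print(x,y)
E
```

```text
4.85 [ 0.57708404 -0.19014627  0.19888107] 0.016294620136911287 [-0.20173862 -0.13283713 -1.01403949] [0.47151083 0.67926926 0.48198913]
tip side [[349.48676282 246.94235486]
 [350.51676431 227.02917408]] axis img-x in world [ 1.61849904e-02 -9.99868677e-01 -8.21292465e-04]
349 246
```

View pics/s2.png

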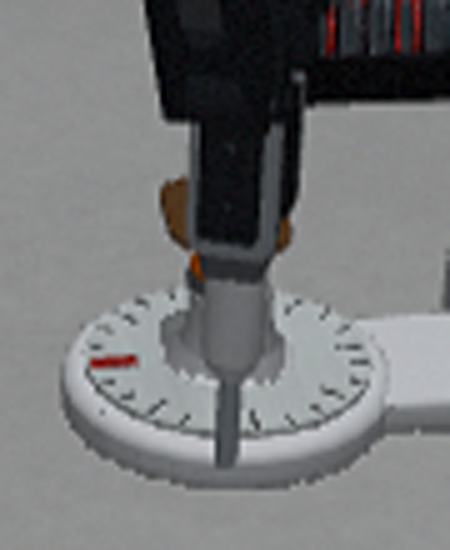

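Request:
carry_out([
  [[0,0,0,-7,50,0,5],[0,0,0,-14,100,0,5],[0,0,0,-21,149,0,5],[0,0,0,-28,195,0,5],[0,0,0,-32,225,0,5],[0,0,0,-34,235,-5,5],[0,0,0,-34,235,-30,5],[0,0,0,-34,235,-55,5],[0,0,0,-34,235,-69,5],[0,0,0,-34,235,-69,5],[0,0,0,-34,235,-69,5]],
])

```text
clock: 5.95
tcp_pos: [0.5434, 0.0442, 0.1304]
orientation: [-0.0, 0.126, 0.992, -0.0]
wrist_force: [0.4, -0.1, -0.3]
finger_gap: 0.0161
grip_force: 58.8
```

```bash
cat > m.py <<'E'
from h import *
def meas(k=8):
    F=[];P=[]
    for i in range(k):
        viewer.read_camera("side"); s=monitor.get_state(); F.append(s["wrist_force"]);P.append(s["tcp_pos"])
    return np.mean(F,0),np.mean(P,0)*1000,s
E
python3 - <<'E'
from m import *
F,P,s=meas(12); print(s["clock"],P.round(2),F.round(2),s["finger_gap"],s["joint_pos"])
I=viewer.read_camera("side");J=viewer.read_camera("top")
x,y=proj("side",[P/1000-[0,0,.07]])[0].astype(int);print(x,y)
a=cv2.resize(I[170:260,290:410,::-1],None,fx=4,fy=4,interpolation=2);b=cv2.resize(J[180:270,220:290,::-1],None,fx=4,fy=4,interpolation=2)
cv2.imwrite("pics/s3.png",np.hstack([a,b]))
E
```

```text
6.55 [543.76  44.56 130.99] [ 0.03 -0.05 -1.05] 0.016338167965152965 [-6.50662242e-02  3.06824944e-01 -2.16165401e-01  1.04766261e+00
  9.35323516e-05  1.86637756e-01]
324 205
```

View pics/s3.png

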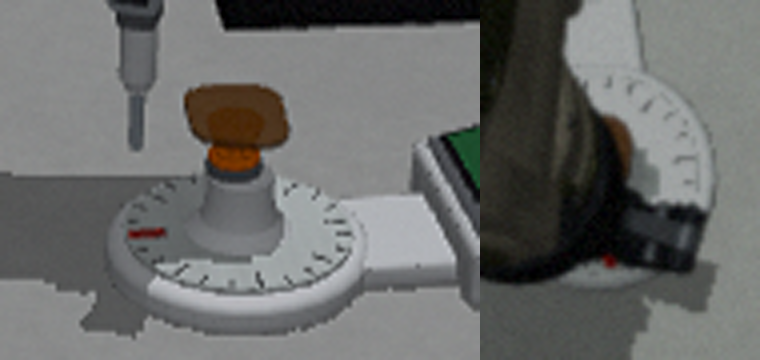

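```bash
python3 - <<'E'
from m import *
def hsv(im,lo,hi): return cv2.inRange(cv2.cvtColor(im,cv2.COLOR_BGR2HSV),lo,hi)
for n,f,box,z in(("side","side0",(330,188,370,210),.072),("top","top0",(222,195,280,245),.072)):
    im=cv2.imread(f"pics/{f}.png")[box[1]:box[3],box[0]:box[2]]
    im=cv2.resize(im,None,fx=8,fy=8,interpolation=cv2.INTER_CUBIC)
    m=hsv(im,(3,90,30),(20,255,255))
    if n=="side": m&=255-hsv(im,(5,200,160),(20,255,255))
    m=cv2.morphologyEx(m,cv2.MORPH_OPEN,np.ones((9,9)))
    cn=max(cv2.findContours(m,0,1)[0],key=cv2.contourArea).reshape(-1,2)
    px=(cn+.5)/8-.5+[box[0],box[1]]
    P=plane(n,px,z)[:,:2]*1000
    h=cv2.convexHull(P.astype(np.float32))
    M=cv2.moments(h);c=np.array([M["m10"],M["m01"]])/M["m00"]
    th=.5*np.arctan2(2*M["mu11"],M["mu20"]-M["mu02"])
    print(n,"c",c,"area",M["m00"],"long axis deg",np.degrees(th),"rect",cv2.minAreaRect(h),"x",P[:,0].min(),P[:,0].max(),"y",P[:,1].min(),P[:,1].max())
    for a in (-12,-8,-4,0,4,8,12):
        t=np.radians(a);u=P@[np.cos(t),np.sin(t)];v=P@[-np.sin(t),np.cos(t)];print(a,np.ptp(u).round(1),np.ptp(v).round(1),((u.max()+u.min())/2).round(1),end=" | ")
    print()
    cv2.imwrite(f"pics/m_{n}.png",np.hstack([im,cv2.cvtColor(m,8)]))
E
python3 -c "
import cv2,numpy as np
a=cv2.imread('pics/m_side.png');b=cv2.imread('pics/m_top.png')[:400]
w=max(a.shape[1],b.shape[1]);f=lambda i:np.pad(i,((0,0),(0,w-i.shape[1]),(0,0)))
o=np.vstack([f(a),f(b)]);s=min(800/o.shape[1],600/o.shape[0]);cv2.imwrite('pics/mm.png',cv2.resize(o,None,fx=s,fy=s))"
```

```text
side c [584.40936583  48.8073091 ] area 2366.6491574003885 long axis deg -88.77804817115255 rect ((584.7852783203125, 47.32799530029297), (41.62638473510742, 65.57271575927734), 4.195173740386963) x 562.7193940187558 605.5890930848979 y 14.096921028052044 80.41694959480506
-12 48.1 69.5 560.3 | -8 46.4 68.8 570.9 | -4 44.6 67.7 578.9 | 0 42.9 66.3 584.2 | 4 41.7 65.5 586.6 | 8 41.8 66.3 586.5 | 12 43.0 66.7 583.2 | 
top c [584.86526732  55.46855757] area 1847.4999059023103 long axis deg -80.48035931223241 rect ((584.4981689453125, 54.823856353759766), (40.14120864868164, 50.98365020751953), 4.260163307189941) x 563.5569638161052 605.3969676789636 y 29.752177706843394 80.62207069350892
-12 46.7 52.2 560.2 | -8 45.2 51.7 571.0 | -4 43.6 51.1 579.2 | 0 41.8 50.9 584.5 | 4 40.2 50.9 586.9 | 8 40.7 51.9 586.8 | 12 42.2 52.8 583.6 |
```

View pics/mm.png

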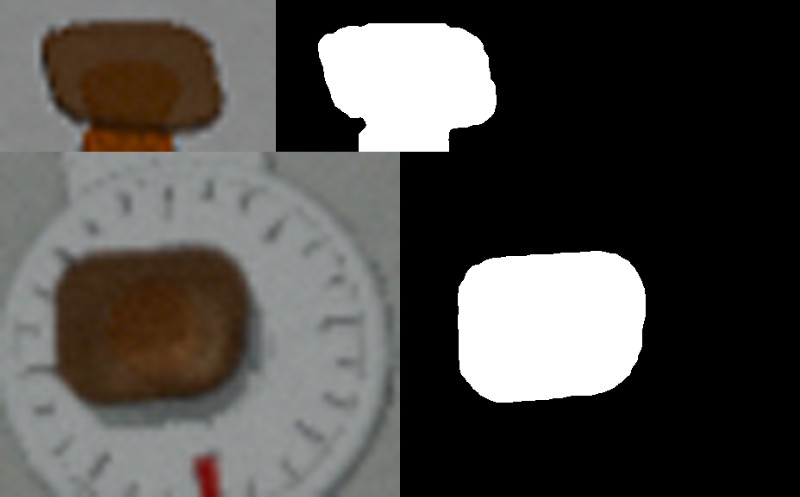

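Request:
carry_out([
  [[0,0,0,3,0.5,0,5],[0,0,0,6,1,0,5],[0,0,0,9,1.6,0,5],[0,0,0,12,2.1,0,5],[0,0,0,14,2.5,0,5],[0,0,0,15.5,2.8,0,5],[0,0,0,16.5,3,0,5],[0,0,0,17.5,3.2,0,5],[0,0,0,18.5,3.3,0,5],[0,0,0,18.5,3.3,0,5]],
])

```text
clock: 7.65
tcp_pos: [0.5619, 0.0481, 0.1303]
orientation: [0.0, 0.126, 0.992, 0.0]
wrist_force: [-0.7, 0.6, -1.2]
finger_gap: 0.016
grip_force: 58.8
```

```bash
python3 - <<'E'
from m import *
F,P,s=meas(10); print(s["clock"],P.round(2),F.round(2),s["finger_gap"])
E
```

```text
8.15 [561.71  48.05 130.33] [ 0.19  0.25 -1.05] 0.016267687400776536
```

Request:
carry_out([
  [[0,0,0,0.5,0,0,5],[0,0,0,1,0.1,0,5],[0,0,0,1.5,0.1,0,5],[0,0,0,2,0.2,0,5],[0,0,0,2,0.2,0,5]],
])

```text
clock: 8.65
tcp_pos: [0.5634, 0.0482, 0.1302]
orientation: [-0.0, 0.126, 0.992, -0.0]
wrist_force: [-1.5, -0.5, 0.1]
finger_gap: 0.0167
grip_force: 58.9
```

```bash
python3 - <<'E'
from m import *
F,P,s=meas(10); print(s["clock"],P.round(2),F.round(2),s["finger_gap"])
E
```

```text
9.15 [563.54  48.24 130.25] [-1.64 -0.31 -0.26] 0.01623026857087697
```

```bash
cat > t.py <<'E'
# usage: t.py dx dy [n] : last commanded shift in mm (from previous commanded); measure, refit, print next rows
import sys,json
from m import *
from scipy.optimize import least_squares
K,N,MU=1.5,2.5,.4
st=json.load(open("st.json"))
P=np.array(st["P"])+[float(sys.argv[1]),float(sys.argv[2])]; n=int(sys.argv[3]) if len(sys.argv)>3 else 14
if st["new"] is None: F,Pm,s=meas(6)
else: F,Pm,s=np.array(st["new"]),np.zeros(3),monitor.get_state()
st["M"].append([*P,*F[:2]]); st["P"]=list(P); st["new"]=None
def loc(p,q): c,s_=np.cos(q[2]),np.sin(q[2]); d=np.asarray(p)-q[:2]; return np.c_[d@[c,s_],d@[-s_,c]]
def sd(p,q):
    l=abs(loc(p,q))-(np.array([21,26.5])-q[3]); return np.hypot(*np.maximum(l,0).T)+np.minimum(l.max(1),0)-q[3]
M=np.array(st["M"]); Q0=np.array([585.7,55.3,.1,14.5])
f=lambda q: np.r_[(sd(M[:,:2]+M[:,2:]/K,q)-3)/.3,(q-Q0)/[1.3,1.3,.06,.7]]
q=least_squares(f,Q0).x
# contact curve: offset 3 of rounded rect, ccw, in lens frame
a,b=21-q[3],26.5-q[3];R=q[3]+3; pts=[];nor=[]
ang=lambda x0,x1:np.linspace(x0,x1,200)
for (cx,cy),t0 in (((-a,-b),np.pi),((a,-b),1.5*np.pi),((a,b),2*np.pi),((-a,b),2.5*np.pi)):
    t=ang(t0,t0+np.pi/2); e=np.c_[np.cos(t),np.sin(t)]; pts.append([cx,cy]+R*e); nor.append(e)
pts=np.vstack(pts+[pts[0][:1]]);nor=np.vstack(nor+[nor[0][:1]])
L=np.r_[0,np.cumsum(np.hypot(*np.diff(pts,axis=0).T))];per=L[-1]
G=lambda s_,A:np.c_[[np.interp(s_%per,L,A[:,i]) for i in(0,1)]].T
Rm=R_=np.array([[np.cos(q[2]),-np.sin(q[2])],[np.sin(q[2]),np.cos(q[2])]])
here=loc(P+F[:2]/K,q)[0]; ss=np.arange(0,per,.2); i=np.argmin(np.hypot(*(G(ss,pts)-here).T)); s0=ss[i]
nh=G(s0,nor)[0]@Rm.T; th=np.array([-nh[1],nh[0]])
sv=s0+1.0*np.arange(1,n+1); n_=G(sv,nor)@Rm.T; t_=np.c_[-n_[:,1],n_[:,0]]
cmd=G(sv,pts)@Rm.T+q[:2]-(N*n_-MU*N*t_)/K
d=cmd-P; e0=d[0]-t_[0]
ramp=np.clip(1-np.arange(n)/4.,0,1)[:,None]; d=d-e0*ramp*.75
print("t",s["clock"],"z",Pm[2].round(1),"gap",round(s["finger_gap"],4),"F",F.round(2),"Fn %.2f Ft %.2f"%(F[:2]@nh,F[:2]@th),"q",q.round(2),"s %.1f/%.1f"%(s0,per),"res",(f(q)[:len(M)]*.3).round(2)[-6:])
ya=.17;w=np.array([[np.cos(ya),np.sin(ya)],[-np.sin(ya),np.cos(ya)]])
print("stand now",(w@(P+F[:2]/6-[588.2,52.5])).round(1),"end",(w@(cmd[-1]-[588.2,52.5])).round(1))
print([[0,0,0,*r,0,5] for r in d.round(1).tolist()])
json.dump(st,open("st.json","w"))
E
echo '{"P":[564.1,48.1],"M":[],"new":[-1.64,-0.31,0]}' > st.json; python3 t.py 0 0 10
```

```text
t 9.15 z 0.0 gap 0.0162 F [-1.64 -0.31  0.  ] Fn 1.66 Ft 0.13 q [5.8631e+02 5.5370e+01 1.1000e-01 1.4500e+01] s 177.0/184.0 res [-0.03]
stand now [-24.8  -0.3] end [-24.3 -10.8]
[[0, 0, 0, 0.3, -1.2, 0, 5], [0, 0, 0, 0.5, -2.3, 0, 5], [0, 0, 0, 0.7, -3.5, 0, 5], [0, 0, 0, 0.9, -4.6, 0, 5], [0, 0, 0, 1.1, -5.8, 0, 5], [0, 0, 0, 1.2, -6.8, 0, 5], [0, 0, 0, 1.4, -7.7, 0, 5], [0, 0, 0, 1.5, -8.6, 0, 5], [0, 0, 0, 1.7, -9.5, 0, 5], [0, 0, 0, 2.0, -10.4, 0, 5]]
```

Request:
carry_out([
  [[0,0,0,0.3,-1.2,0,5],[0,0,0,0.5,-2.3,0,5],[0,0,0,0.7,-3.5,0,5],[0,0,0,0.9,-4.6,0,5],[0,0,0,1.1,-5.8,0,5],[0,0,0,1.2,-6.8,0,5],[0,0,0,1.4,-7.7,0,5],[0,0,0,1.5,-8.6,0,5]],
])

```text
clock: 9.95
tcp_pos: [0.5652, 0.0395, 0.1303]
orientation: [-0.0, 0.126, 0.992, -0.0]
wrist_force: [-2.6, 0.0, -0.6]
finger_gap: 0.016
grip_force: 58.8
```

```bash
python3 t.py 1.5 -8.6 10
```

```text
t 10.25 z 130.4 gap 0.0163 F [-2.49 -0.16 -1.32] Fn 2.47 Ft -0.33 q [5.8631e+02 5.5360e+01 1.1000e-01 1.4500e+01] s 1.6/184.0 res [-0.03  0.  ]
stand now [-24.9  -8.9] end [-21.3 -17.9]
[[0, 0, 0, 0.3, -1.1, 0, 5], [0, 0, 0, 0.6, -2.0, 0, 5], [0, 0, 0, 0.9, -2.9, 0, 5], [0, 0, 0, 1.4, -3.8, 0, 5], [0, 0, 0, 1.8, -4.7, 0, 5], [0, 0, 0, 2.3, -5.5, 0, 5], [0, 0, 0, 2.8, -6.2, 0, 5], [0, 0, 0, 3.4, -6.9, 0, 5], [0, 0, 0, 4.0, -7.6, 0, 5], [0, 0, 0, 4.6, -8.2, 0, 5]]
```

Request:
carry_out([
  [[0,0,0,0.3,-1.1,0,5],[0,0,0,0.6,-2.0,0,5],[0,0,0,0.9,-2.9,0,5],[0,0,0,1.4,-3.8,0,5],[0,0,0,1.8,-4.7,0,5],[0,0,0,2.3,-5.5,0,5],[0,0,0,2.8,-6.2,0,5],[0,0,0,3.4,-6.9,0,5],[0,0,0,4.0,-7.6,0,5],[0,0,0,4.6,-8.2,0,5]],
])

```text
clock: 11.25
tcp_pos: [0.5701, 0.0313, 0.1304]
orientation: [0.0, 0.126, 0.992, 0.0]
wrist_force: [-1.6, -0.4, -1.1]
finger_gap: 0.0164
grip_force: 58.8
```

```bash
python3 t.py 4.6 -8.2 10
```

```text
t 11.55 z 130.4 gap 0.0161 F [-0.8  -0.57 -0.8 ] Fn 0.95 Ft -0.25 q [5.8627e+02 5.6630e+01 9.0000e-02 1.4690e+01] s 13.8/183.6 res [-0.05  0.1  -0.12]
stand now [-21.5 -17.9] end [-12.6 -22.4]
[[0, 0, 0, 1.0, -0.5, 0, 5], [0, 0, 0, 2.0, -0.9, 0, 5], [0, 0, 0, 2.9, -1.3, 0, 5], [0, 0, 0, 3.9, -1.6, 0, 5], [0, 0, 0, 4.9, -1.9, 0, 5], [0, 0, 0, 5.8, -2.2, 0, 5], [0, 0, 0, 6.7, -2.5, 0, 5], [0, 0, 0, 7.6, -2.7, 0, 5], [0, 0, 0, 8.4, -2.9, 0, 5], [0, 0, 0, 9.3, -3.0, 0, 5]]
```

Request:
carry_out([
  [[0,0,0,1.0,0.1,0,5],[0,0,0,2.0,-0.1,0,5],[0,0,0,2.9,-0.5,0,5],[0,0,0,3.9,-0.9,0,5],[0,0,0,4.9,-1.3,0,5],[0,0,0,5.8,-1.6,0,5]],
])

```text
clock: 12.15
tcp_pos: [0.5755, 0.0296, 0.1301]
orientation: [-0.0, 0.126, 0.992, -0.0]
wrist_force: [-2.1, -1.7, -1.5]
finger_gap: 0.0161
grip_force: 58.8
```

```bash
python3 t.py 5.8 -1.6 12
```

```text
t 12.45 z 130.2 gap 0.0165 F [-2.08 -1.97 -1.56] Fn 2.58 Ft -1.24 q [5.8627e+02 5.7030e+01 8.0000e-02 1.4560e+01] s 19.8/183.9 res [-0.09  0.08  0.09 -0.19]
stand now [-16.3 -20.7] end [ -5.2 -22.8]
[[0, 0, 0, 0.9, -0.3, 0, 5], [0, 0, 0, 1.7, -0.6, 0, 5], [0, 0, 0, 2.5, -0.8, 0, 5], [0, 0, 0, 3.3, -0.9, 0, 5], [0, 0, 0, 4.2, -1.0, 0, 5], [0, 0, 0, 5.1, -1.0, 0, 5], [0, 0, 0, 6.0, -0.9, 0, 5], [0, 0, 0, 6.9, -0.8, 0, 5], [0, 0, 0, 7.9, -0.8, 0, 5], [0, 0, 0, 8.9, -0.7, 0, 5], [0, 0, 0, 9.9, -0.6, 0, 5], [0, 0, 0, 10.9, -0.5, 0, 5]]
```

Request:
carry_out([
  [[0,0,0,0.9,-0.2,0,5],[0,0,0,1.7,-0.5,0,5],[0,0,0,2.5,-0.7,0,5],[0,0,0,3.3,-0.8,0,5],[0,0,0,4.2,-0.9,0,5],[0,0,0,5.1,-0.9,0,5],[0,0,0,6.0,-0.9,0,5],[0,0,0,6.9,-0.8,0,5],[0,0,0,7.9,-0.8,0,5],[0,0,0,8.9,-0.7,0,5]],
])

```text
clock: 13.45
tcp_pos: [0.5846, 0.029, 0.1303]
orientation: [0.0, 0.126, 0.992, -0.0]
wrist_force: [-3.2, -3.4, -1.2]
finger_gap: 0.0165
grip_force: 58.9
```

```bash
python3 t.py 8.9 -0.7 14
```

```text
t 13.75 z 130.3 gap 0.0159 F [-2.33 -4.67 -1.08] Fn 4.49 Ft -2.67 q [5.8626e+02 5.6280e+01 1.0000e-01 1.5430e+01] s 28.4/182.4 res [ 0.    0.27 -0.03 -0.59  0.43]
stand now [ -7.7 -23.3] end [  5.2 -24. ]
[[0, 0, 0, 0.7, -0.1, 0, 5], [0, 0, 0, 1.5, -0.2, 0, 5], [0, 0, 0, 2.3, -0.3, 0, 5], [0, 0, 0, 3.0, -0.4, 0, 5], [0, 0, 0, 3.8, -0.4, 0, 5], [0, 0, 0, 4.8, -0.3, 0, 5], [0, 0, 0, 5.8, -0.2, 0, 5], [0, 0, 0, 6.8, -0.1, 0, 5], [0, 0, 0, 7.8, -0.0, 0, 5], [0, 0, 0, 8.8, 0.1, 0, 5], [0, 0, 0, 9.8, 0.2, 0, 5], [0, 0, 0, 10.8, 0.3, 0, 5], [0, 0, 0, 11.6, 0.5, 0, 5], [0, 0, 0, 12.5, 0.7, 0, 5]]
```

Request:
carry_out([
  [[0,0,0,0.4,-0.8,0,5],[0,0,0,1.2,-1.3,0,5],[0,0,0,2.2,-1.4,0,5],[0,0,0,3.2,-1.3,0,5],[0,0,0,4.2,-1.3,0,5],[0,0,0,5.2,-1.2,0,5]],
])

```text
clock: 14.35
tcp_pos: [0.5898, 0.028, 0.1303]
orientation: [0.0, 0.126, 0.992, 0.0]
wrist_force: [-3.0, -3.7, -0.3]
finger_gap: 0.0162
grip_force: 59.0
```

```bash
python3 - <<'E'
s=open("t.py").read()
s=s.replace("K,N,MU=1.5,2.5,.4","K,N,MU=1.5,2.3,.55\ncor=lambda l:np.where(l[:,0]<0,np.where(l[:,1]<0,3,6),np.where(l[:,1]<0,4,5))")
s=s.replace("""    l=abs(loc(p,q))-(np.array([21,26.5])-q[3]); return np.hypot(*np.maximum(l,0).T)+np.minimum(l.max(1),0)-q[3]""",
"""    l=loc(p,q); r=q[cor(l)]; l=abs(l)-(np.array([21,26.5])-r[:,None]); return np.hypot(*np.maximum(l,0).T)+np.minimum(l.max(1),0)-r""")
s=s.replace(".1,14.5])",".1,*[14.5]*4])").replace(".06,.7]",".06,*[.9]*4]").replace("/.3,(q","/.25,(q").replace("*.3).round","*.25).round")
s=s.replace("a,b=21-q[3],26.5-q[3];R=q[3]+3; pts","pts")
s=s.replace("for (cx,cy),t0 in (((-a,-b),np.pi),((a,-b),1.5*np.pi),((a,b),2*np.pi),((-a,b),2.5*np.pi)):",
"for k,(sx,sy) in enumerate(((-1,-1),(1,-1),(1,1),(-1,1))):\n    r=q[3+k];cx,cy,R,t0=sx*(21-r),sy*(26.5-r),r+3,np.pi*(1+k/2)")
open("t.py","w").write(s)
E
python3 t.py 5.2 -1.2 14
```

```text
t 14.65 z 130.3 gap 0.0162 F [-2.01 -2.76 -1.18] Fn 2.68 Ft -2.11 q [5.8676e+02 5.5690e+01 4.0000e-02 1.6450e+01 1.4500e+01 1.4500e+01
 1.4500e+01] s 36.0/183.1 res [ 0.04  0.18  0.03 -0.59  0.16  0.28]
stand now [ -2.7 -25.1] end [ 10.2 -24.1]
[[0, 0, 0, 0.9, 0.0, 0, 5], [0, 0, 0, 1.8, 0.1, 0, 5], [0, 0, 0, 2.7, 0.1, 0, 5], [0, 0, 0, 3.6, 0.2, 0, 5], [0, 0, 0, 4.5, 0.2, 0, 5], [0, 0, 0, 5.4, 0.3, 0, 5], [0, 0, 0, 6.3, 0.4, 0, 5], [0, 0, 0, 7.2, 0.6, 0, 5], [0, 0, 0, 8.1, 0.8, 0, 5], [0, 0, 0, 9.0, 1.1, 0, 5], [0, 0, 0, 9.8, 1.4, 0, 5], [0, 0, 0, 10.7, 1.8, 0, 5], [0, 0, 0, 11.5, 2.2, 0, 5], [0, 0, 0, 12.3, 2.7, 0, 5]]
```

Request:
carry_out([
  [[0,0,0,0.9,-0.1,0,5],[0,0,0,1.8,-0.1,0,5],[0,0,0,2.7,-0.1,0,5],[0,0,0,3.6,0.0,0,5],[0,0,0,4.5,0.0,0,5],[0,0,0,5.4,0.1,0,5],[0,0,0,6.3,0.2,0,5],[0,0,0,7.2,0.4,0,5]],
])

```text
clock: 15.45
tcp_pos: [0.5974, 0.0283, 0.1305]
orientation: [0.0, 0.126, 0.992, 0.0]
wrist_force: [-1.2, -4.1, -0.9]
finger_gap: 0.0161
grip_force: 59.0
```

```bash
python3 t.py 7.2 0.4 12
```

```text
t 15.75 z 130.5 gap 0.0161 F [-0.51 -3.65 -1.39] Fn 3.51 Ft -1.14 q [ 5.8738e+02  5.5500e+01 -3.0000e-02  1.6330e+01  1.3900e+01  1.4500e+01
  1.4500e+01] s 45.6/183.4 res [ 0.09  0.01 -0.55  0.23 -0.02  0.26]
stand now [  4.7 -26.1] end [ 14.8 -21.7]
[[0, 0, 0, 1.0, 0.1, 0, 5], [0, 0, 0, 1.9, 0.3, 0, 5], [0, 0, 0, 2.8, 0.5, 0, 5], [0, 0, 0, 3.6, 0.8, 0, 5], [0, 0, 0, 4.5, 1.2, 0, 5], [0, 0, 0, 5.2, 1.6, 0, 5], [0, 0, 0, 6.0, 2.2, 0, 5], [0, 0, 0, 6.7, 2.7, 0, 5], [0, 0, 0, 7.4, 3.3, 0, 5], [0, 0, 0, 8.0, 4.0, 0, 5], [0, 0, 0, 8.6, 4.7, 0, 5], [0, 0, 0, 9.2, 5.4, 0, 5]]
```

Request:
carry_out([
  [[0,0,0,1.0,-0.3,0,5],[0,0,0,1.9,-0.2,0,5],[0,0,0,2.9,0.1,0,5],[0,0,0,3.7,0.4,0,5],[0,0,0,4.6,0.8,0,5],[0,0,0,5.4,1.2,0,5]],
])

```text
clock: 16.35
tcp_pos: [0.6027, 0.0298, 0.1304]
orientation: [0.0, 0.125, 0.992, 0.0]
wrist_force: [0.5, -1.9, -0.8]
finger_gap: 0.0161
grip_force: 59.0
```

```bash
python3 t.py 5.4 1.2 12
```

```text
t 16.65 z 130.4 gap 0.0163 F [ 0.85 -1.89 -0.97] Fn 2.05 Ft -0.27 q [ 5.8741e+02  5.5490e+01 -3.0000e-02  1.6290e+01  1.3510e+01  1.4500e+01
  1.4500e+01] s 52.2/183.6 res [ 0.01 -0.56  0.22 -0.03  0.17  0.12]
stand now [ 10.5 -25.6] end [ 18.2 -17. ]
[[0, 0, 0, 0.9, 0.7, 0, 5], [0, 0, 0, 1.6, 1.4, 0, 5], [0, 0, 0, 2.3, 2.1, 0, 5], [0, 0, 0, 3.0, 2.9, 0, 5], [0, 0, 0, 3.7, 3.7, 0, 5], [0, 0, 0, 4.2, 4.4, 0, 5], [0, 0, 0, 4.7, 5.2, 0, 5], [0, 0, 0, 5.1, 6.0, 0, 5], [0, 0, 0, 5.5, 6.8, 0, 5], [0, 0, 0, 5.8, 7.7, 0, 5], [0, 0, 0, 6.1, 8.5, 0, 5], [0, 0, 0, 6.4, 9.4, 0, 5]]
```

Request:
carry_out([
  [[0,0,0,0.9,0.7,0,5],[0,0,0,1.6,1.4,0,5],[0,0,0,2.3,2.1,0,5],[0,0,0,3.0,2.9,0,5],[0,0,0,3.7,3.7,0,5],[0,0,0,4.2,4.4,0,5],[0,0,0,4.7,5.2,0,5]],
])

```text
clock: 17.35
tcp_pos: [0.6072, 0.0349, 0.1304]
orientation: [0.0, 0.126, 0.992, 0.0]
wrist_force: [1.5, -0.6, -1.3]
finger_gap: 0.0161
grip_force: 58.9
```

```bash
python3 t.py 4.7 5.2 12
```

```text
t 17.65 z 130.4 gap 0.0162 F [ 1.09 -1.57 -1.03] Fn 1.76 Ft -0.74 q [ 5.8743e+02  5.5490e+01 -4.0000e-02  1.6320e+01  1.3770e+01  1.4500e+01
  1.4500e+01] s 59.8/183.5 res [-0.54  0.25 -0.05  0.17  0.22 -0.17]
stand now [ 16.  -21.2] end [ 19.9 -10.1]
[[0, 0, 0, 0.5, 1.0, 0, 5], [0, 0, 0, 0.8, 1.9, 0, 5], [0, 0, 0, 1.2, 2.8, 0, 5], [0, 0, 0, 1.4, 3.7, 0, 5], [0, 0, 0, 1.6, 4.6, 0, 5], [0, 0, 0, 1.8, 5.5, 0, 5], [0, 0, 0, 1.9, 6.4, 0, 5], [0, 0, 0, 2.0, 7.4, 0, 5], [0, 0, 0, 2.0, 8.3, 0, 5], [0, 0, 0, 2.0, 9.3, 0, 5], [0, 0, 0, 2.1, 10.3, 0, 5], [0, 0, 0, 2.1, 11.3, 0, 5]]
```

Request:
carry_out([
  [[0,0,0,0.3,1.1,0,5],[0,0,0,0.6,2.0,0,5],[0,0,0,0.9,2.9,0,5],[0,0,0,1.1,3.8,0,5],[0,0,0,1.3,4.7,0,5],[0,0,0,1.5,5.6,0,5],[0,0,0,1.6,6.5,0,5]],
])

```text
clock: 18.35
tcp_pos: [0.6087, 0.0415, 0.1303]
orientation: [0.0, 0.126, 0.992, 0.0]
wrist_force: [1.8, -0.9, -0.7]
finger_gap: 0.0161
grip_force: 58.9
```

```bash
python3 t.py 1.6 6.5 12
```

```text
t 18.65 z 130.3 gap 0.0163 F [ 2.   -0.46 -1.27] Fn 2.03 Ft -0.28 q [ 5.8742e+02  5.5510e+01 -6.0000e-02  1.6410e+01  1.3630e+01  1.4500e+01
  1.4500e+01] s 68.0/183.5 res [ 0.31 -0.08  0.1   0.21 -0.08 -0.27]
stand now [ 18.9 -14.9] end [21.5 -2.6]
[[0, 0, 0, 0.1, 1.1, 0, 5], [0, 0, 0, 0.2, 2.2, 0, 5], [0, 0, 0, 0.3, 3.3, 0, 5], [0, 0, 0, 0.3, 4.4, 0, 5], [0, 0, 0, 0.4, 5.5, 0, 5], [0, 0, 0, 0.5, 6.5, 0, 5], [0, 0, 0, 0.5, 7.5, 0, 5], [0, 0, 0, 0.6, 8.5, 0, 5], [0, 0, 0, 0.6, 9.5, 0, 5], [0, 0, 0, 0.7, 10.5, 0, 5], [0, 0, 0, 0.8, 11.5, 0, 5], [0, 0, 0, 0.8, 12.5, 0, 5]]
```

Request:
carry_out([
  [[0,0,0,0,1.1,0,5],[0,0,0,0,2.2,0,5],[0,0,0,0,3.3,0,5],[0,0,0,0,4.3,0,5],[0,0,0,0,5.3,0,5],[0,0,0,0,6.3,0,5]],
])

```text
clock: 19.25
tcp_pos: [0.6085, 0.0477, 0.1303]
orientation: [-0.0, 0.126, 0.992, 0.0]
wrist_force: [1.6, -0.2, -1.1]
finger_gap: 0.0163
grip_force: 58.9
```

```bash
python3 t.py 0 6.3 14; python3 -c "
import json;[print([round(v,2) for v in m],round(m[0]+m[2]/1.5,2),round(m[1]+m[3]/1.5,2)) for m in json.load(open('st.json'))['M']]"
```

```text
t 19.55 z 130.3 gap 0.0165 F [ 1.47 -0.43 -1.33] Fn 1.49 Ft -0.38 q [ 5.8695e+02  5.5500e+01 -4.0000e-02  1.7040e+01  1.3120e+01  1.4500e+01
  1.4500e+01] s 74.4/183.5 res [-0.05  0.17  0.23 -0.03 -0.09 -0.68]
stand now [19.9 -8.7] end [22.7  5.6]
[[0, 0, 0, 0.1, 1.1, 0, 5], [0, 0, 0, 0.1, 2.2, 0, 5], [0, 0, 0, 0.2, 3.3, 0, 5], [0, 0, 0, 0.3, 4.4, 0, 5], [0, 0, 0, 0.3, 5.5, 0, 5], [0, 0, 0, 0.4, 6.5, 0, 5], [0, 0, 0, 0.4, 7.5, 0, 5], [0, 0, 0, 0.4, 8.5, 0, 5], [0, 0, 0, 0.5, 9.5, 0, 5], [0, 0, 0, 0.5, 10.5, 0, 5], [0, 0, 0, 0.6, 11.5, 0, 5], [0, 0, 0, 0.6, 12.5, 0, 5], [0, 0, 0, 0.6, 13.5, 0, 5], [0, 0, 0, 0.7, 14.5, 0, 5]]
[564.1, 48.1, -1.64, -0.31] 563.01 47.89
[565.6, 39.5, -2.49, -0.16] 563.94 39.39
[570.2, 31.3, -0.8, -0.57] 569.66 30.92
[576.0, 29.7, -2.08, -1.97] 574.61 28.39
[584.9, 29.0, -2.33, -4.67] 583.35 25.88
[590.1, 27.8, -2.01, -2.76] 588.76 25.96
[597.3, 28.2, -0.51, -3.65] 596.96 25.76
[602.7, 29.4, 0.85, -1.89] 603.26 28.14
[607.4, 34.6, 1.09, -1.57] 608.13 33.55
[609.0, 41.1, 2.0, -0.46] 610.33 40.79
[609.0, 47.4, 1.47, -0.43] 609.98 47.11
```

Request:
carry_out([
  [[0,0,0,-0.2,1.0,0,5],[0,0,0,-0.4,2.0,0,5],[0,0,0,-0.6,3.0,0,5],[0,0,0,-0.7,4.0,0,5],[0,0,0,-0.8,5.0,0,5],[0,0,0,-0.8,6.0,0,5],[0,0,0,-0.9,7.0,0,5]],
])

```text
clock: 20.25
tcp_pos: [0.6078, 0.0546, 0.1304]
orientation: [0.0, 0.126, 0.992, 0.0]
wrist_force: [1.8, -1.4, -1.2]
finger_gap: 0.0163
grip_force: 58.9
```

```bash
sed -i 's/K,N,MU=1.5,2.3,.55/K,N,MU=1.3,2.3,.4/; s/\[1.3,1.3,.06/[1.5,1.5,.05/; s/,\.1,\*\[14/,.07,*[14/' t.py; python3 t.py -0.9 7 14
```

```text
t 20.55 z 130.3 gap 0.0165 F [ 1.88 -0.65 -1.41] Fn 1.87 Ft -0.69 q [5.8626e+02 5.5050e+01 2.0000e-02 1.7980e+01 1.2770e+01 1.4500e+01
 1.4500e+01] s 81.2/183.2 res [ 0.45  0.26 -0.04  0.04 -0.28 -0.74]
stand now [20.2 -1.7] end [22.5 12.5]
[[0, 0, 0, 0.1, 1.1, 0, 5], [0, 0, 0, 0.1, 2.1, 0, 5], [0, 0, 0, 0.2, 3.2, 0, 5], [0, 0, 0, 0.3, 4.2, 0, 5], [0, 0, 0, 0.3, 5.2, 0, 5], [0, 0, 0, 0.3, 6.2, 0, 5], [0, 0, 0, 0.3, 7.2, 0, 5], [0, 0, 0, 0.3, 8.2, 0, 5], [0, 0, 0, 0.2, 9.2, 0, 5], [0, 0, 0, 0.2, 10.2, 0, 5], [0, 0, 0, 0.2, 11.2, 0, 5], [0, 0, 0, 0.2, 12.2, 0, 5], [0, 0, 0, 0.2, 13.2, 0, 5], [0, 0, 0, 0.1, 14.2, 0, 5]]
```

```bash
cat > u.py <<'E'
import sys,json
from m import *
from scipy.optimize import least_squares
K,N,MU=1.4,2.3,.4
st=json.load(open("st.json"))
n=int(sys.argv[3])
if n>0:
    F,Pm,s=meas(6); P=np.array(st["P"])+[float(sys.argv[1]),float(sys.argv[2])]
    st["P"]=list(P);st["M"].append([*P,*F[:2]])
else: n=-n; s=monitor.get_state(); P=np.array(st["P"]); F=np.array([*st["M"][-1][2:],0]); Pm=np.zeros(3)
json.dump(st,open("st.json","w"))
M=np.array(st["M"])
im=cv2.resize(cv2.imread("pics/top0.png")[195:245,222:280],None,fx=8,fy=8,interpolation=cv2.INTER_CUBIC)
m=cv2.morphologyEx(cv2.inRange(cv2.cvtColor(im,cv2.COLOR_BGR2HSV),(3,90,30),(20,255,255)),cv2.MORPH_OPEN,np.ones((9,9)))
cn=max(cv2.findContours(m,0,1)[0],key=cv2.contourArea).reshape(-1,2)
W=plane("top",(cn+.5)/8-.5+[222,195],.073)[:,:2]*1000
C0=np.array([586.3,55.3]); W=W-[584.7,55.2]
ph=np.linspace(0,2*np.pi,720,endpoint=False); nn=np.c_[np.cos(ph),np.sin(ph)]
f_=np.fft.rfft((W@nn.T).max(0)); f_[11:]=0; h0=np.fft.irfft(f_,720)+3.5
B=np.c_[[np.ones(720)]+[g(k*ph) for k in(1,2,3,4) for g in(np.cos,np.sin)]].T
sg=np.array([.8,1.5,1.5,.4,.4,.25,.25,.25,.25])
def gap(p,a): return (( p-C0)@nn.T-(h0+B@a)).max(1)
f=lambda a: np.r_[gap(M[:,:2]+M[:,2:]/K,a)/.25,a/sg]
a=least_squares(f,np.zeros(9)).x; h=h0+B@a
dh=np.gradient(np.r_[h[-2:],h,h[:2]],ph[1])[2:-2]; cur=h[:,None]*nn+dh[:,None]*np.c_[-nn[:,1],nn[:,0]]
hull=cur+C0; L=np.r_[0,np.cumsum(np.maximum(((np.roll(cur,-1,0)-cur)*np.c_[-nn[:,1],nn[:,0]]).sum(1),1e-4))]; per=L[-1]
now=P+F[:2]/K; i=np.argmin(np.hypot(*(hull-now).T)); sv=(L[i]+1.0*np.arange(1,n+1))
ax=lambda A:np.interp(sv%per,L,np.r_[A,A[:1]])
n_=np.c_[ax(nn[:,0]),ax(nn[:,1])]; n_/=np.hypot(*n_.T)[:,None]; t_=np.c_[-n_[:,1],n_[:,0]]
pos=np.c_[ax(hull[:,0]),ax(hull[:,1])]
cmd=pos-(N*n_-MU*N*t_)/K; d=cmd-P; e0=d[0]-t_[0]; d=d-e0*np.clip(1-np.arange(n)/4.,0,1)[:,None]*.75
print("t %.2f z %.1f gap %.4f"%(s["clock"],Pm[2],s["finger_gap"]),"F",F.round(2),"Fn %.2f Ft %.2f phi %.0f"%(F[:2]@nn[i],F[:2]@[-nn[i][1],nn[i][0]],np.degrees(ph[i])),"a",a.round(2),"per %.0f"%per,"res",(f(a)[:len(M)]*.25).round(2))
ya=.17;w=np.array([[np.cos(ya),np.sin(ya)],[-np.sin(ya),np.cos(ya)]])
print("stand now",(w@(P+F[:2]/6-[588.2,52.5])).round(1),"end",(w@(cmd[-1]-[588.2,52.5])).round(1))
print([[0,0,0,*r,0,5] for r in d.round(1).tolist()])
E
python3 u.py 0 0 -14
```

```text
t 20.55 z 0.0 gap 0.0165 F [ 1.88 -0.65  0.  ] Fn 1.83 Ft -0.78 phi 4 a [-0.28 -0.08 -1.41  0.12 -0.1  -0.04 -0.27 -0.01  0.22] per 180 res [-0.4   0.45  0.02 -0.18  0.31 -0.39  0.19  0.03 -0.16  0.58 -0.06 -0.41]
stand now [20.2 -1.7] end [20.3 12.1]
[[0, 0, 0, -0.1, 1.0, 0, 5], [0, 0, 0, -0.1, 1.9, 0, 5], [0, 0, 0, -0.2, 2.9, 0, 5], [0, 0, 0, -0.3, 3.8, 0, 5], [0, 0, 0, -0.4, 4.8, 0, 5], [0, 0, 0, -0.5, 5.8, 0, 5], [0, 0, 0, -0.7, 6.7, 0, 5], [0, 0, 0, -0.8, 7.7, 0, 5], [0, 0, 0, -1.0, 8.7, 0, 5], [0, 0, 0, -1.2, 9.6, 0, 5], [0, 0, 0, -1.3, 10.6, 0, 5], [0, 0, 0, -1.5, 11.6, 0, 5], [0, 0, 0, -1.7, 12.5, 0, 5], [0, 0, 0, -1.9, 13.5, 0, 5]]
```

Request:
carry_out([
  [[0,0,0,-0.2,1.0,0,5],[0,0,0,-0.4,1.9,0,5],[0,0,0,-0.5,2.9,0,5],[0,0,0,-0.6,3.8,0,5],[0,0,0,-0.7,4.8,0,5],[0,0,0,-0.8,5.8,0,5],[0,0,0,-0.9,6.7,0,5],[0,0,0,-1.0,7.7,0,5]],
])

```text
clock: 21.35
tcp_pos: [0.6068, 0.0623, 0.1304]
orientation: [0.0, 0.126, 0.992, 0.0]
wrist_force: [2.6, -1.1, -0.8]
finger_gap: 0.0163
grip_force: 58.9
```

```bash
python3 u.py -1.0 7.7 14
```

```text
t 21.65 z 130.4 gap 0.0163 F [ 2.66 -0.91 -0.94] Fn 2.50 Ft -1.29 phi 8 a [-0.29 -0.08 -1.43  0.12 -0.11 -0.04 -0.27 -0.    0.21] per 180 res [-0.4   0.45  0.03 -0.18  0.31 -0.39  0.19  0.03 -0.16  0.58 -0.05 -0.4
 -0.02]
stand now [20.7  6. ] end [19.5 19.7]
[[0, 0, 0, -0.1, 0.9, 0, 5], [0, 0, 0, -0.2, 1.9, 0, 5], [0, 0, 0, -0.4, 2.8, 0, 5], [0, 0, 0, -0.5, 3.8, 0, 5], [0, 0, 0, -0.7, 4.7, 0, 5], [0, 0, 0, -0.9, 5.7, 0, 5], [0, 0, 0, -1.1, 6.6, 0, 5], [0, 0, 0, -1.4, 7.6, 0, 5], [0, 0, 0, -1.6, 8.5, 0, 5], [0, 0, 0, -1.9, 9.4, 0, 5], [0, 0, 0, -2.1, 10.4, 0, 5], [0, 0, 0, -2.4, 11.3, 0, 5], [0, 0, 0, -2.7, 12.2, 0, 5], [0, 0, 0, -3.1, 13.1, 0, 5]]
```

Request:
carry_out([
  [[0,0,0,-0.1,0.9,0,5],[0,0,0,-0.2,1.9,0,5],[0,0,0,-0.4,2.8,0,5],[0,0,0,-0.5,3.8,0,5],[0,0,0,-0.7,4.7,0,5],[0,0,0,-0.9,5.7,0,5],[0,0,0,-1.1,6.6,0,5]],
])

```text
clock: 22.35
tcp_pos: [0.6058, 0.0689, 0.1304]
orientation: [0.0, 0.126, 0.992, -0.0]
wrist_force: [3.4, -1.4, -1.1]
finger_gap: 0.0163
grip_force: 58.9
```

```bash
python3 u.py -1.1 6.6 14
```

```text
t 22.65 z 130.4 gap 0.0167 F [ 3.53 -1.45 -0.86] Fn 3.17 Ft -2.12 phi 12 a [-0.08 -0.02 -1.11  0.03 -0.01 -0.09 -0.19 -0.08  0.23] per 181 res [-0.4   0.45  0.   -0.17  0.33 -0.37  0.18 -0.   -0.1   0.58 -0.11 -0.53
 -0.22  0.36]
stand now [20.8 12.6] end [18.2 22.6]
[[0, 0, 0, -0.1, 0.8, 0, 5], [0, 0, 0, -0.2, 1.5, 0, 5], [0, 0, 0, -0.4, 2.3, 0, 5], [0, 0, 0, -0.5, 3.1, 0, 5], [0, 0, 0, -0.7, 3.9, 0, 5], [0, 0, 0, -1.0, 4.8, 0, 5], [0, 0, 0, -1.3, 5.8, 0, 5], [0, 0, 0, -1.6, 6.7, 0, 5], [0, 0, 0, -1.9, 7.6, 0, 5], [0, 0, 0, -2.2, 8.5, 0, 5], [0, 0, 0, -1.7, 7.2, 0, 5], [0, 0, 0, -2.3, 7.9, 0, 5], [0, 0, 0, -3.0, 8.5, 0, 5], [0, 0, 0, -3.7, 9.1, 0, 5]]
```

```bash
sed -e 's/K,N,MU=1.3,2.3,.4/K,N,MU=1.4,2.2,.5/; s/\[1.5,1.5,.05/[1.,1.,.03/; s/585.7,55.3,.07/586.2,55.3,.085/; s/M=np.array(st\["M"\])/M=np.array(st["M"])[-5:]/' t.py > v.py
sed -i 's/if st\["new"\] is None: F,Pm,s=meas(6)/if n<0: n=-n; F=np.r_[st["M"].pop()[2:],0]; Pm=np.zeros(3); s=monitor.get_state()\nelif 1: F,Pm,s=meas(6)/' v.py
cp st.json st_bak.json; python3 v.py 0 0 -14
```

```text
t 22.65 z 0.0 gap 0.0167 F [ 3.53 -1.45  0.  ] Fn 3.40 Ft -1.73 q [5.8545e+02 5.4750e+01 8.0000e-02 1.4500e+01 1.4150e+01 1.4500e+01
 1.4500e+01] s 91.2/184.1 res [ 0.15 -0.1  -0.15  0.02  0.04]
stand now [20.8 12.6] end [17.3 24.4]
[[0, 0, 0, 0.1, 0.9, 0, 5], [0, 0, 0, 0.1, 1.8, 0, 5], [0, 0, 0, 0.1, 2.6, 0, 5], [0, 0, 0, 0.0, 3.4, 0, 5], [0, 0, 0, -0.1, 4.2, 0, 5], [0, 0, 0, -0.5, 5.0, 0, 5], [0, 0, 0, -0.9, 5.9, 0, 5], [0, 0, 0, -1.3, 6.7, 0, 5], [0, 0, 0, -1.8, 7.4, 0, 5], [0, 0, 0, -2.3, 8.2, 0, 5], [0, 0, 0, -2.9, 8.9, 0, 5], [0, 0, 0, -3.5, 9.6, 0, 5], [0, 0, 0, -4.2, 10.2, 0, 5], [0, 0, 0, -4.8, 10.8, 0, 5]]
```

Residuals are small now. I follow this local model.

Request:
carry_out([
  [[0,0,0,0.1,0.9,0,5],[0,0,0,0.2,1.8,0,5],[0,0,0,0.1,2.6,0,5],[0,0,0,0.0,3.4,0,5],[0,0,0,-0.1,4.2,0,5],[0,0,0,-0.5,5.0,0,5]],
])

```text
clock: 23.25
tcp_pos: [0.605, 0.0741, 0.1303]
orientation: [-0.0, 0.126, 0.992, 0.0]
wrist_force: [2.6, -0.6, -0.2]
finger_gap: 0.0164
grip_force: 58.9
```

```bash
python3 v.py -0.5 5.0 12
```

```text
t 23.55 z 130.3 gap 0.0165 F [ 2.67  0.22 -1.11] Fn 2.59 Ft -0.70 q [5.8537e+02 5.5330e+01 7.0000e-02 1.4500e+01 1.4500e+01 1.4430e+01
 1.4500e+01] s 96.8/184.0 res [-0.   -0.1   0.02  0.01  0.02]
stand now [21.1 17.9] end [15.1 27.2]
[[0, 0, 0, -0.3, 1.0, 0, 5], [0, 0, 0, -0.7, 1.8, 0, 5], [0, 0, 0, -1.2, 2.6, 0, 5], [0, 0, 0, -1.6, 3.4, 0, 5], [0, 0, 0, -2.2, 4.2, 0, 5], [0, 0, 0, -2.8, 4.9, 0, 5], [0, 0, 0, -3.4, 5.5, 0, 5], [0, 0, 0, -4.1, 6.1, 0, 5], [0, 0, 0, -4.8, 6.7, 0, 5], [0, 0, 0, -5.5, 7.3, 0, 5], [0, 0, 0, -6.3, 7.8, 0, 5], [0, 0, 0, -7.1, 8.2, 0, 5]]
```

Request:
carry_out([
  [[0,0,0,-0.3,1.0,0,5],[0,0,0,-0.7,1.8,0,5],[0,0,0,-1.2,2.6,0,5],[0,0,0,-1.6,3.4,0,5],[0,0,0,-2.2,4.2,0,5],[0,0,0,-2.8,4.9,0,5],[0,0,0,-3.4,5.5,0,5]],
])

```text
clock: 24.25
tcp_pos: [0.6015, 0.0796, 0.1303]
orientation: [-0.0, 0.126, 0.992, 0.0]
wrist_force: [1.7, 0.0, -1.2]
finger_gap: 0.0162
grip_force: 58.9
```

```bash
python3 v.py -3.4 5.5 12
```

```text
t 24.55 z 130.2 gap 0.0161 F [ 2.12  1.07 -0.96] Fn 2.28 Ft -0.69 q [5.8537e+02 5.5380e+01 8.0000e-02 1.4500e+01 1.4500e+01 1.4420e+01
 1.4500e+01] s 104.0/184.0 res [-0.1   0.02  0.01  0.01  0.01]
stand now [18.6 24.1] end [ 9.2 30.1]
[[0, 0, 0, -0.8, 0.7, 0, 5], [0, 0, 0, -1.5, 1.3, 0, 5], [0, 0, 0, -2.2, 1.9, 0, 5], [0, 0, 0, -3.0, 2.4, 0, 5], [0, 0, 0, -3.8, 2.8, 0, 5], [0, 0, 0, -4.7, 3.2, 0, 5], [0, 0, 0, -5.5, 3.6, 0, 5], [0, 0, 0, -6.4, 3.9, 0, 5], [0, 0, 0, -7.2, 4.1, 0, 5], [0, 0, 0, -8.1, 4.3, 0, 5], [0, 0, 0, -9.0, 4.5, 0, 5], [0, 0, 0, -9.9, 4.5, 0, 5]]
```

Request:
carry_out([
  [[0,0,0,-0.8,0.7,0,5],[0,0,0,-1.5,1.3,0,5],[0,0,0,-2.2,1.9,0,5],[0,0,0,-3.0,2.4,0,5],[0,0,0,-3.8,2.8,0,5],[0,0,0,-4.7,3.2,0,5],[0,0,0,-5.5,3.6,0,5]],
])

```text
clock: 25.25
tcp_pos: [0.596, 0.083, 0.1303]
orientation: [-0.0, 0.126, 0.992, 0.0]
wrist_force: [1.8, -0.2, -0.8]
finger_gap: 0.0163
grip_force: 58.9
```

```bash
python3 v.py -5.5 3.6 12
```

```text
t 25.55 z 130.2 gap 0.0162 F [ 0.96  1.05 -0.97] Fn 1.32 Ft -0.53 q [5.8554e+02 5.4780e+01 8.0000e-02 1.4500e+01 1.4500e+01 1.4120e+01
 1.4500e+01] s 111.8/184.1 res [-0.08 -0.07  0.03  0.2  -0.19]
stand now [13.6 28.6] end [ 1.8 30.4]
[[0, 0, 0, -1.1, 0.2, 0, 5], [0, 0, 0, -2.0, 0.3, 0, 5], [0, 0, 0, -3.0, 0.4, 0, 5], [0, 0, 0, -4.0, 0.5, 0, 5], [0, 0, 0, -5.0, 0.4, 0, 5], [0, 0, 0, -5.9, 0.4, 0, 5], [0, 0, 0, -6.8, 0.4, 0, 5], [0, 0, 0, -7.8, 0.3, 0, 5], [0, 0, 0, -8.7, 0.2, 0, 5], [0, 0, 0, -9.7, 0.1, 0, 5], [0, 0, 0, -10.7, 0.0, 0, 5], [0, 0, 0, -11.7, -0.1, 0, 5]]
```

Request:
carry_out([
  [[0,0,0,-1.0,-0.1,0,5],[0,0,0,-2.0,0.0,0,5],[0,0,0,-3.0,0.1,0,5],[0,0,0,-4.0,0.2,0,5],[0,0,0,-5.0,0.2,0,5]],
])

```text
clock: 26.05
tcp_pos: [0.5911, 0.0832, 0.1303]
orientation: [-0.0, 0.126, 0.992, 0.0]
wrist_force: [-0.3, 1.9, -1.4]
finger_gap: 0.0165
grip_force: 58.9
```

```bash
python3 v.py -5 0.2 12
```

```text
t 26.35 z 130.3 gap 0.0164 F [ 0.17  1.47 -0.89] Fn 1.46 Ft -0.21 q [5.8569e+02 5.4230e+01 8.0000e-02 1.4500e+01 1.4500e+01 1.3440e+01
 1.4500e+01] s 118.0/184.4 res [-0.15 -0.06  0.22  0.06 -0.25]
stand now [ 8.6 29.7] end [-4.1 30.3]
[[0, 0, 0, -1.1, -0.2, 0, 5], [0, 0, 0, -2.2, -0.3, 0, 5], [0, 0, 0, -3.3, -0.4, 0, 5], [0, 0, 0, -4.5, -0.6, 0, 5], [0, 0, 0, -5.6, -0.7, 0, 5], [0, 0, 0, -6.6, -0.8, 0, 5], [0, 0, 0, -7.5, -0.9, 0, 5], [0, 0, 0, -8.5, -1.0, 0, 5], [0, 0, 0, -9.5, -1.0, 0, 5], [0, 0, 0, -10.5, -1.1, 0, 5], [0, 0, 0, -11.5, -1.2, 0, 5], [0, 0, 0, -12.5, -1.3, 0, 5]]
```

Request:
carry_out([
  [[0,0,0,-1.1,-0.3,0,5],[0,0,0,-2.2,-0.4,0,5],[0,0,0,-3.3,-0.5,0,5],[0,0,0,-4.4,-0.6,0,5],[0,0,0,-5.5,-0.7,0,5],[0,0,0,-6.5,-0.8,0,5]],
])

```text
clock: 26.95
tcp_pos: [0.5847, 0.0824, 0.1303]
orientation: [0.0, 0.126, 0.992, 0.0]
wrist_force: [1.1, 3.0, -1.3]
finger_gap: 0.0163
grip_force: 59.0
```

```bash
python3 v.py -6.5 -0.8 14
```

```text
t 27.25 z 130.3 gap 0.0162 F [ 0.57  2.46 -0.81] Fn 2.41 Ft -0.76 q [5.8591e+02 5.4330e+01 8.0000e-02 1.4500e+01 1.4500e+01 1.3980e+01
 1.4500e+01] s 124.2/184.2 res [-0.2   0.21  0.08 -0.28  0.07]
stand now [ 2.1 30.2] end [-11.6  30.1]
[[0, 0, 0, -1.0, -0.1, 0, 5], [0, 0, 0, -2.1, -0.1, 0, 5], [0, 0, 0, -3.1, -0.2, 0, 5], [0, 0, 0, -4.1, -0.3, 0, 5], [0, 0, 0, -5.1, -0.3, 0, 5], [0, 0, 0, -6.1, -0.4, 0, 5], [0, 0, 0, -7.1, -0.5, 0, 5], [0, 0, 0, -8.1, -0.6, 0, 5], [0, 0, 0, -9.1, -0.7, 0, 5], [0, 0, 0, -10.0, -0.8, 0, 5], [0, 0, 0, -10.9, -1.0, 0, 5], [0, 0, 0, -11.7, -1.3, 0, 5], [0, 0, 0, -12.6, -1.6, 0, 5], [0, 0, 0, -13.4, -2.0, 0, 5]]
```

Request:
carry_out([
  [[0,0,0,-1.0,0.0,0,5],[0,0,0,-2.1,0.0,0,5],[0,0,0,-3.1,0.0,0,5],[0,0,0,-4.1,0.0,0,5],[0,0,0,-5.1,0.0,0,5],[0,0,0,-6.1,0.0,0,5],[0,0,0,-7.1,0.0,0,5]],
])

```text
clock: 27.95
tcp_pos: [0.5775, 0.0823, 0.1303]
orientation: [-0.0, 0.126, 0.992, -0.0]
wrist_force: [0.1, 1.3, -1.1]
finger_gap: 0.016
grip_force: 58.9
```

```bash
python3 v.py -7.1 0 14
```

```text
t 28.25 z 130.3 gap 0.0166 F [ 0.47  1.44 -1.18] Fn 1.40 Ft -0.58 q [5.8648e+02 5.4310e+01 7.0000e-02 1.4500e+01 1.4500e+01 1.4400e+01
 1.4500e+01] s 132.0/184.0 res [ 0.    0.05 -0.21  0.14 -0.05]
stand now [-4.9 31.2] end [-17.3  26.6]
[[0, 0, 0, -1.1, -0.2, 0, 5], [0, 0, 0, -2.0, -0.5, 0, 5], [0, 0, 0, -3.0, -0.8, 0, 5], [0, 0, 0, -3.9, -1.2, 0, 5], [0, 0, 0, -4.8, -1.6, 0, 5], [0, 0, 0, -5.7, -2.0, 0, 5], [0, 0, 0, -6.5, -2.4, 0, 5], [0, 0, 0, -7.3, -2.8, 0, 5], [0, 0, 0, -8.0, -3.3, 0, 5], [0, 0, 0, -8.8, -3.9, 0, 5], [0, 0, 0, -9.5, -4.5, 0, 5], [0, 0, 0, -10.1, -5.1, 0, 5], [0, 0, 0, -10.7, -5.7, 0, 5], [0, 0, 0, -11.3, -6.4, 0, 5]]
```

Request:
carry_out([
  [[0,0,0,-1.1,-0.2,0,5],[0,0,0,-2.0,-0.5,0,5],[0,0,0,-3.0,-0.7,0,5],[0,0,0,-3.9,-1.0,0,5],[0,0,0,-4.8,-1.3,0,5]],
])

```text
clock: 28.75
tcp_pos: [0.5728, 0.0812, 0.1304]
orientation: [0.0, 0.126, 0.992, 0.0]
wrist_force: [1.0, 2.3, -1.2]
finger_gap: 0.0163
grip_force: 59.0
```

```bash
python3 v.py -4.8 -1.3 14
```

```text
t 29.05 z 130.3 gap 0.0163 F [ 0.16  1.85 -0.55] Fn 1.68 Ft -0.79 q [5.8654e+02 5.4300e+01 8.0000e-02 1.4500e+01 1.4500e+01 1.4430e+01
 1.4590e+01] s 137.2/183.9 res [ 0.05 -0.2   0.15 -0.03 -0.03]
stand now [-9.9 30.8] end [-20.3  22.9]
[[0, 0, 0, -0.9, -0.5, 0, 5], [0, 0, 0, -1.8, -1.0, 0, 5], [0, 0, 0, -2.5, -1.5, 0, 5], [0, 0, 0, -3.3, -2.1, 0, 5], [0, 0, 0, -4.1, -2.7, 0, 5], [0, 0, 0, -4.7, -3.3, 0, 5], [0, 0, 0, -5.4, -4.0, 0, 5], [0, 0, 0, -6.0, -4.6, 0, 5], [0, 0, 0, -6.6, -5.3, 0, 5], [0, 0, 0, -7.1, -6.1, 0, 5], [0, 0, 0, -7.6, -6.8, 0, 5], [0, 0, 0, -8.1, -7.6, 0, 5], [0, 0, 0, -8.5, -8.5, 0, 5], [0, 0, 0, -8.9, -9.3, 0, 5]]
```

Request:
carry_out([
  [[0,0,0,-0.9,-0.5,0,5],[0,0,0,-1.8,-1.0,0,5],[0,0,0,-2.5,-1.5,0,5],[0,0,0,-3.3,-2.1,0,5],[0,0,0,-4.1,-2.7,0,5],[0,0,0,-4.7,-3.3,0,5]],
])

```text
clock: 29.65
tcp_pos: [0.5677, 0.0779, 0.1302]
orientation: [-0.0, 0.126, 0.992, 0.0]
wrist_force: [-0.4, 3.4, -1.6]
finger_gap: 0.0166
grip_force: 59.0
```

```bash
python3 v.py -4.7 -3.3 14
```

```text
t 29.95 z 130.2 gap 0.0165 F [-0.83  3.71 -1.28] Fn 3.56 Ft -1.35 q [5.8541e+02 5.4200e+01 9.0000e-02 1.4500e+01 1.4500e+01 1.4770e+01
 1.4270e+01] s 141.0/183.9 res [-0.14  0.12  0.07 -0.25  0.15]
stand now [-15.2  28.7] end [-23.3  19.5]
[[0, 0, 0, -0.8, -0.4, 0, 5], [0, 0, 0, -1.5, -0.8, 0, 5], [0, 0, 0, -2.2, -1.3, 0, 5], [0, 0, 0, -2.9, -1.8, 0, 5], [0, 0, 0, -3.5, -2.3, 0, 5], [0, 0, 0, -4.0, -3.1, 0, 5], [0, 0, 0, -4.5, -3.9, 0, 5], [0, 0, 0, -4.9, -4.7, 0, 5], [0, 0, 0, -5.3, -5.5, 0, 5], [0, 0, 0, -5.7, -6.3, 0, 5], [0, 0, 0, -5.9, -7.2, 0, 5], [0, 0, 0, -6.2, -8.1, 0, 5], [0, 0, 0, -6.4, -8.9, 0, 5], [0, 0, 0, -6.5, -9.8, 0, 5]]
```

Request:
carry_out([
  [[0,0,0,-0.9,-0.3,0,5],[0,0,0,-1.6,-0.7,0,5],[0,0,0,-2.3,-1.2,0,5],[0,0,0,-2.9,-1.8,0,5],[0,0,0,-3.5,-2.4,0,5],[0,0,0,-3.9,-3.2,0,5]],
])

```text
clock: 30.55
tcp_pos: [0.564, 0.0743, 0.1303]
orientation: [-0.0, 0.126, 0.992, -0.0]
wrist_force: [-1.0, 2.2, -1.5]
finger_gap: 0.0165
grip_force: 59.1
```

```bash
python3 v.py -3.9 -3.2 14
```

```text
t 30.85 z 130.2 gap 0.0165 F [-1.86  1.78 -0.97] Fn 2.55 Ft -0.38 q [5.8547e+02 5.4270e+01 1.1000e-01 1.4500e+01 1.4500e+01 1.4500e+01
 1.4180e+01] s 147.4/184.1 res [ 0.02  0.05 -0.26  0.11  0.05]
stand now [-19.8  25.9] end [-24.1  13.5]
[[0, 0, 0, -0.6, -0.9, 0, 5], [0, 0, 0, -1.1, -1.7, 0, 5], [0, 0, 0, -1.5, -2.6, 0, 5], [0, 0, 0, -1.9, -3.5, 0, 5], [0, 0, 0, -2.2, -4.4, 0, 5], [0, 0, 0, -2.5, -5.3, 0, 5], [0, 0, 0, -2.6, -6.1, 0, 5], [0, 0, 0, -2.8, -7.1, 0, 5], [0, 0, 0, -2.8, -8.0, 0, 5], [0, 0, 0, -2.8, -8.9, 0, 5], [0, 0, 0, -2.8, -9.8, 0, 5], [0, 0, 0, -2.7, -10.7, 0, 5], [0, 0, 0, -2.6, -11.6, 0, 5], [0, 0, 0, -2.5, -12.6, 0, 5]]
```

Request:
carry_out([
  [[0,0,0,-0.5,-0.9,0,5],[0,0,0,-1.0,-1.8,0,5],[0,0,0,-1.3,-2.7,0,5],[0,0,0,-1.6,-3.6,0,5],[0,0,0,-1.8,-4.5,0,5],[0,0,0,-1.9,-5.3,0,5]],
])

```text
clock: 31.45
tcp_pos: [0.5621, 0.069, 0.1302]
orientation: [-0.0, 0.126, 0.992, -0.0]
wrist_force: [-2.7, 1.6, -1.0]
finger_gap: 0.0166
grip_force: 59.1
```

```bash
python3 v.py -1.9 -5.3 14
```

```text
t 31.75 z 130.3 gap 0.0163 F [-2.69  1.36 -1.32] Fn 2.93 Ft -0.67 q [5.8547e+02 5.4250e+01 1.0000e-01 1.4500e+01 1.4500e+01 1.4500e+01
 1.4150e+01] s 153.8/184.1 res [ 0.06 -0.26  0.11  0.06 -0.01]
stand now [-22.7  21. ] end [-24.5   7.2]
[[0, 0, 0, -0.3, -1.0, 0, 5], [0, 0, 0, -0.5, -2.0, 0, 5], [0, 0, 0, -0.7, -2.9, 0, 5], [0, 0, 0, -0.8, -3.8, 0, 5], [0, 0, 0, -0.8, -4.8, 0, 5], [0, 0, 0, -0.7, -5.7, 0, 5], [0, 0, 0, -0.6, -6.7, 0, 5], [0, 0, 0, -0.5, -7.7, 0, 5], [0, 0, 0, -0.4, -8.7, 0, 5], [0, 0, 0, -0.3, -9.7, 0, 5], [0, 0, 0, -0.2, -10.7, 0, 5], [0, 0, 0, -0.1, -11.7, 0, 5], [0, 0, 0, -0.0, -12.7, 0, 5], [0, 0, 0, 0.1, -13.7, 0, 5]]
```

Request:
carry_out([
  [[0,0,0,-0.3,-1.0,0,5],[0,0,0,-0.5,-2.0,0,5],[0,0,0,-0.6,-2.9,0,5],[0,0,0,-0.7,-3.8,0,5],[0,0,0,-0.7,-4.8,0,5],[0,0,0,-0.6,-5.7,0,5],[0,0,0,-0.5,-6.7,0,5]],
])

```text
clock: 32.45
tcp_pos: [0.562, 0.0624, 0.1304]
orientation: [0.0, 0.126, 0.992, -0.0]
wrist_force: [-2.0, 1.1, -0.5]
finger_gap: 0.0162
grip_force: 59.1
```

```bash
python3 v.py -0.5 -6.7 16
```

```text
t 32.75 z 130.4 gap 0.0161 F [-1.74  0.15 -0.74] Fn 1.71 Ft -0.32 q [5.8578e+02 5.4230e+01 1.0000e-01 1.4500e+01 1.4500e+01 1.4500e+01
 1.3570e+01] s 161.6/184.4 res [-0.24  0.09  0.08  0.13 -0.16]
stand now [-24.2  14.2] end [-24.9  -2.4]
[[0, 0, 0, 0.2, -1.1, 0, 5], [0, 0, 0, 0.3, -2.2, 0, 5], [0, 0, 0, 0.5, -3.3, 0, 5], [0, 0, 0, 0.6, -4.4, 0, 5], [0, 0, 0, 0.8, -5.5, 0, 5], [0, 0, 0, 0.9, -6.5, 0, 5], [0, 0, 0, 1.0, -7.5, 0, 5], [0, 0, 0, 1.1, -8.5, 0, 5], [0, 0, 0, 1.2, -9.5, 0, 5], [0, 0, 0, 1.3, -10.5, 0, 5], [0, 0, 0, 1.4, -11.5, 0, 5], [0, 0, 0, 1.5, -12.5, 0, 5], [0, 0, 0, 1.6, -13.5, 0, 5], [0, 0, 0, 1.7, -14.5, 0, 5], [0, 0, 0, 1.8, -15.5, 0, 5], [0, 0, 0, 1.9, -16.5, 0, 5]]
```

Request:
carry_out([
  [[0,0,0,0.2,-1.0,0,5],[0,0,0,0.4,-2.0,0,5],[0,0,0,0.6,-3.0,0,5],[0,0,0,0.8,-4.0,0,5],[0,0,0,0.9,-5.0,0,5],[0,0,0,1.0,-6.0,0,5],[0,0,0,1.1,-7.0,0,5],[0,0,0,1.3,-8.0,0,5],[0,0,0,1.4,-9.0,0,5],[0,0,0,1.5,-10.0,0,5],[0,0,0,1.7,-11.0,0,5],[0,0,0,1.8,-12.0,0,5],[0,0,0,2.0,-13.0,0,5],[0,0,0,2.1,-14.0,0,5]],
])

```text
clock: 34.15
tcp_pos: [0.5639, 0.0485, 0.1303]
orientation: [-0.0, 0.126, 0.992, 0.0]
wrist_force: [-2.7, 1.0, -1.1]
finger_gap: 0.0163
grip_force: 59.1
```

```bash
python3 v.py 2.1 -14 4
```

```text
t 34.45 z 130.3 gap 0.0162 F [-2.34  0.21 -0.83] Fn 2.30 Ft -0.48 q [5.8595e+02 5.4890e+01 1.2000e-01 1.4500e+01 1.4500e+01 1.4500e+01
 1.4170e+01] s 175.8/184.1 res [-0.14  0.05  0.2  -0.04 -0.1 ]
stand now [-24.6   0.1] end [-24.7  -4.5]
[[0, 0, 0, 0.1, -1.1, 0, 5], [0, 0, 0, 0.2, -2.2, 0, 5], [0, 0, 0, 0.3, -3.3, 0, 5], [0, 0, 0, 0.4, -4.4, 0, 5]]
```

Request:
carry_out([
  [[0,0,0,-2,-0.3,0,5],[0,0,0,-6,-1,0,5],[0,0,0,-14,-2.5,0,5],[0,0,0,-24,-4,0,5],[0,0,0,-26,-4.5,15,5],[0,0,0,-26,-4.5,50,5],[0,0,0,-22,-12,69,5],[0,0,0,-14,-50,69,5],[0,0,0,-6,-95,69,5],[0,0,0,2,-140,69,5],[0,0,0,8,-185,69,5],[0,0,0,12,-220,69,5],[0,0,0,13.3,-235,69,5],[0,0,0,13.3,-238.8,69,5],[0,0,0,13.3,-238.8,69,5],[0,0,0,13.3,-238.8,69,5]],
])

```text
clock: 36.05
tcp_pos: [0.5769, -0.1886, 0.1994]
orientation: [-0.0, 0.125, 0.992, 0.0]
wrist_force: [-0.0, -0.4, -2.0]
finger_gap: 0.0161
grip_force: 59.1
```

```bash
python3 - <<'E'
from m import *
F,P,s=meas(10);print(s["clock"],P.round(2),F.round(2),s["finger_gap"])
I=viewer.read_camera("side")[:,:,::-1]
I=I[150:350,290:420]; cv2.imwrite("pics/s4.png",cv2.resize(I,(390,600),interpolation=2))
O=cv2.imread("pics/side0.png")
print("tip pred",proj("side",[P/1000-[0,0,.07]]), "well mouth",proj("side",[[.577,-.19,.06]]))
E
```

```text
Traceback (most recent call last):
  File "m.py", line 5, in meas
    viewer.read_camera("side"); s=monitor.get_state(); F.append(s["wrist_force"]);P.append(s["tcp_pos"])
    ~~~~~~~~~~~~~~~~~~^^^^^^^^
ValueError: 200 camera calls are used up
```

Request:
carry_out([
  [[0,0,0,0,0,-25,5],[0,0,0,0,0,-50,5],[0,0,0,0,0,-65,5],[0,0,0,0,0,-75,5],[0,0,0,0,0,-82,5],[0,0,0,0,0,-88,5],[0,0,0,0,0,-88,5],[0,0,0,0,0,-88,5],[0,0,0,0,0,-88,5]],
])

```text
clock: 37.3
tcp_pos: [0.5777, -0.1905, 0.1121]
orientation: [0.001, 0.126, 0.992, -0.0]
wrist_force: [0.7, 0.2, -0.7]
finger_gap: 0.0162
grip_force: 59.1
```

Request:
carry_out([
  [[0,0,0,0,0,-4,5],[0,0,0,0,0,-8,5],[0,0,0,0,0,-12,5],[0,0,0,0,0,-16,5],[0,0,0,0,0,-20,5],[0,0,0,0,0,-20,5],[0,0,0,0,0,-20,5]],
])

```text
clock: 38.0
tcp_pos: [0.5771, -0.1902, 0.0911]
orientation: [-0.0, 0.126, 0.992, 0.0]
wrist_force: [0.1, -0.3, -1.4]
finger_gap: 0.017
grip_force: 59.1
```

Request:
carry_out([
  [[0,0,0,0,0,-4,5],[0,0,0,0,0,-7,5],[0,0,0,0,0,-9,5],[0,0,0,0,0,-11,5],[0,0,0,0,0,-11,5],[0,0,0,0,0,-11,5]],
])

```text
clock: 38.6
tcp_pos: [0.5772, -0.1902, 0.0804]
orientation: [0.0, 0.126, 0.992, 0.0]
wrist_force: [-1.4, 0.2, -0.1]
finger_gap: 0.0162
grip_force: 59.4
```

```bash
python3 -c "
from workcell import monitor
s=monitor.get_state();print(s['tcp_pos'],s['wrist_force'],s['ft_torque'])"
```

```text
[ 0.57723101 -0.19021752  0.08038586] [-1.3644502   0.17642556 -0.05098635] [0.06908754 0.07974417 0.03523874]
```

Request:
carry_out([
  [[0,0,0,0,0,-1,5],[0,0,0,0,0,-1,5],[0,0,0,0,0,-1,22],[0,0,0,0,0,-1,26],[0,0,0,0,0,-1,40],[0,0,0,0,0,-1,60],[0,0,0,0,0,-1,80],[0,0,0,0,0,-1,85],[0,0,0,0,0,-1,85],[0,0,0,0,0,-1,85],[0,0,0,0,0,-1,85]],
])

```text
clock: 39.7
tcp_pos: [0.5773, -0.1902, 0.0793]
orientation: [0.0, 0.126, 0.992, 0.0]
wrist_force: [-0.5, 0.8, 0.5]
finger_gap: 0.0853
grip_force: 0.0
```

Request:
carry_out([
  [[0,0,0,0,0,10,85],[0,0,0,0,0,30,85],[0,0,0,0,0,60,85],[0,0,0,0,0,100,85],[0,0,0,0,0,140,85],[0,0,0,0,0,160,85],[0,0,0,0,0,160,85],[0,0,0,0,0,160,85],[0,0,0,0,0,160,85]],
])

```text
clock: 40.6
tcp_pos: [0.5766, -0.1899, 0.238]
orientation: [-0.001, 0.126, 0.992, 0.0]
wrist_force: [-0.6, -0.0, -0.6]
finger_gap: 0.0847
grip_force: 0.0
```

```bash
python3 -c "
from workcell import order
print(order.hand_in())"
```

```text
the job is handed in; nothing more can be done
None
```

I traced the lens once all the way round counter-clockwise, put the stylus back in its well and handed the job in at 40.6 s. The contact forces I measured, sampled between short moves, were about 1–5.2 N. The camera calls ran out before the put-back, so only the measured height and forces suggest that the stylus is fully down, and I have no picture after the start of the bottle, which I kept clear of.

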